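Pack the pipe-fitting kit case and set its tally

ROBOT

A 6-joint arm with a two-finger parallel gripper is mounted at the origin on a cart in front of the work surface, level with it; the furniture and walls round the work are solid. World frame = base frame: x ahead of the robot, y to its left, z up, the work surface at z = 0. Lengths are in m, angles in rad, forces in N, time in s.
With the tool pointing down it reaches from about 0.35 to 0.975 m from the base axis. Payload 4.9 kg.
Tool frame: the origin (TCP) lies at the very end of the fingers, on their centre line; the grasp point (between the pads) lies 19 mm behind it (manip.hold_point_z is the distance from the TCP to the grasp point, in m); z points along the fingers, x is the direction in which the jaws open and shut, and the axes are right-handed (so a half turn about z gives the same grasp; the last joint's range is limited). The gripper opens to 85 mm and grips with 20 to 120 N. Pads are 22 mm wide; open, the fingers measure 114 mm over their backs; the gripper's body (76 mm by 85 mm) begins 54 mm behind the grasp point. The pads swing forward as they close: fully open they stand 13 mm farther back than shut.
Start: joints at [1.048, 0.053, 1.613, -0, 1.476, -0.119], TCP at [0.246, 0.575, 0.231] pointing down, gripper open.
Joint ranges: [-3.01, 3.01], [-1.01, 2.22], [0.06, 2.58], [-1.02, 4.17], [0.09, 2.62], [-3.14, 3.14]. Speed limits (rad/s): [2.57, 2.57, 3.14, 3.14, 3.14, 3.14].

INTERFACE

Orientations are given as a unit quaternion [w, x, y, z].
In Python, from plant import manip gives the robot as it stands.
- The arm moves only by the shell command python3 -m handwheel 'ROWS' [OPENING]. ROWS is JSON, a list of rows, each an object of numbers: "dx", "dy", "dz": the shift along the tool's x, y, z in m; "ax", "ay", "az": the turn, a rotation vector about the tool's x, y, z in rad. In form: [{"dx": .., "dy": .., "dz": .., "ax": .., "ay": .., "az": ..}, ...]. A call has 1 to 5 rows; each row is the pose to reach, as a shift and turn from the pose commanded when the call began, along the tool's axes at that moment; what a row does not reach only later rows make up. A row lasts 1/8 s, in which the tool goes at most 62.5 mm and 10.7 degrees, less where a joint would pass 70% of its speed; a pose out of reach is approached as far as the arm can. A call with a gripper value outside its range is refused whole. OPENING is the closure in counts, from 0 (fully open) to 255 (shut), set as the call begins (- or left out, the last holds). The fingers move at their own pace and stop on an object; the grip force is fixed at half the most. Time passes only in rows, so rows that repeat a pose let the fingers close. It gives the time, the measured TCP pose, the force and the opening at its end, in the units of the state.
- manip.state(): the state, without advancing time (a new reading comes with each control period).
- manip.grab_frame(name): name is "side" or "top" or "wrist"; returns a dict with "image" (480x640x3 uint8, blue, green, red), "z_map" (480x640 float32, m along the optical axis (not along the pixel's ray), 0 where there is no reading), "K" (3x3 intrinsics, pixels), "xyz" and "rotation" of the camera in the world. Camera axes: x right, y up, looking along -z (the intrinsics and any distortion apply to the point x, -y, -z); pixel columns grow to the right and rows downward; lengths in m; the calibration is good to about 2 mm. A picture is of the moment at which its call begins.
- manip.job_done(): hands the job in, once; it reports no verdict.
The state is a dict: "time": time; "joint_pos": joint angles; "joint_vel": joint speeds; "joint_efforts": joint torques, N m; "tool_pos": TCP position; "tool_rot": TCP orientation; "contact_force": force on the tool from outside, world axes, zero at the start; "ft_torque": the same for the moment, N m; "gripper_width": opening from 0.0 (shut) to 1.0 (fully open).
Only numpy, scipy, OpenCV 4.12 (cv2) and the standard library are available. Lean on these libraries where they do the work, as an engineer would, in place of code of your own. Each camera call takes 0.05 s, during which the arm holds its last target.

TASK

Slide the lid of the aluminium kit case fully open, pack every pipe fitting lying on the white liner into the case so that none stands above the rim, then slide the lid fully shut. Finish with the tally dial's pointer on the line that has as many dots as pieces you packed. Leave the notebook, stopwatch and beaker where they are.

Things in the scene. Friction and masses are not known exactly. Their poses are not given: they have to be found in the camera images.
- tee_mid (a point): Kit piece: dark grey plastic pipe tee lying flat, 64 x 90 x 39 mm. The run (90 mm long) lies along the point's y at x = -13 mm; the branch collar (diameter 39) points along +x, from x = 10 to 32 mm. Easily gripped across the branch collar at x = +21 mm (39 mm wide along y). The point is at its centre, half-way up (19.5 mm above its underside). It starts on the white liner (top at z = 3 mm).
- elbow_mid (a point): Kit piece (absent in some starts): dark grey plastic 90-degree pipe elbow lying flat, 64 x 64 x 39 mm. Two collars of diameter 39: one runs along +x from x = 10 to 32 at y = -13 mm, the other along +y from y = 10 to 32 at x = -13 mm. Easily gripped across the first collar at x = +21, y = -13 mm (39 mm wide along y). The point is at its centre, half-way up (19.5 mm above its underside). It starts on the white liner (top at z = 3 mm).
- union_mid (a point): Kit piece: dark grey plastic pipe union lying flat, 49 x 64 x 49 mm, its bore along the point's y; the middle nut is 50 mm wide along x. The point is at its centre, half-way up (24.5 mm above its underside). It starts on the white liner (top at z = 3 mm).
- offcut_mid (a point): Kit piece (absent in some starts): dark grey piece of plastic pipe, diameter 21 mm, 82 mm long along the point's y. The point is at its centre, half-way up (10.5 mm above its underside). It starts on the white liner (top at z = 3 mm).
- barb_mid (a point): Kit piece (absent in some starts): tan hose barb, 25 x 62 x 23 mm, lying along the point's y (it may roll about that axis when pushed); its hexagon (24 mm wide along x) lies at y = 4 to 17 mm. The point is at its centre, half-way up (11.5 mm above its underside). It starts on the white liner (top at z = 3 mm).
- case: Open aluminium kit case, fixed to the bench, 196 (x) x 296 (y) x 75 mm. Origin: centre of its underside. Inside 180 (x) x 280 (y) mm, walls 8 mm, inner floor at z = 5 mm, rim at z = 63 mm (58 mm deep). A flat grey lid slides over the rim along the case's y, in guides that reach z = 75 mm; what stands above the rim blocks it.
- lid (a joint): Sliding lid of the case, m: 0 fully shut, 0.275 fully open (end stop). It grows as the lid moves along the case's +y (the robot's left); fully open it hangs out over the left end and covers only the last 8 mm of the inside there. Slides with about 2 N friction and stays where it is left.
- dial (a joint): Tally dial, rad. It grows as the knob turns clockwise seen from above. The base carries six lines 0.35 rad apart with 0, 1, 2, 3, 4 and 5 dots at 0, 0.35, 0.70, 1.05, 1.40 and 1.75 rad. Friction 0.04 N m holds it where it is left; range -0.1 to 1.95.
- dial_grip (a point): Centre of the knob's black grip bar, on the turning axis, 45.5 mm above the bench. The bar is 46 mm long along the point's x, 14 mm thick along y and 26 mm high (its top 58.5 mm above the bench); the point's +x end carries the white pointer line and turns with the knob. Its round white base is 90 mm across, 24 mm high, fixed to the bench.
- liner: White liner sheet fixed on the bench, 290 (x) x 370 (y) x 3 mm; origin at the centre of its underside. The kit pieces start on it.
- notebook: Bystander: black notebook 76 x 110 x 14 mm, loose; origin at the centre of its underside.
- stopwatch: Bystander: black stopwatch 82 x 58 x 16 mm, loose; origin at the centre of its underside.
- beaker: Bystander: clear beaker, diameter 55, 70 mm high, loose; origin at the centre of its underside.
- lid_handle (a point): Centre of the black bar handle on the lid: 74 mm long along the case's x, 14 mm thick along y, 26 mm high, from z = 70 to 96 mm over the bench. It moves with the lid; with the lid shut it is 119 mm from the case's centre towards -y, fully open 156 mm towards +y.

How it is judged:
On the way, in this order (a step that is already met when the one before it is completed fails the run):
1. the lid is slid open (value of joint lid above 0.245 m), for 0.2 s.
2. every piece is in the case, below the rim, with the lid still open (x of tee_mid in the frame of case between -0.09 and 0.09 m and y of tee_mid in the frame of case between -0.14 and 0.14 m and z of tee_mid in the frame of case between 0.005 and 0.055 m and x of elbow_mid in the frame of case between -0.09 and 0.09 m and y of elbow_mid in the frame of case between -0.14 and 0.14 m and z of elbow_mid in the frame of case between 0.005 and 0.055 m and x of union_mid in the frame of case between -0.09 and 0.09 m and y of union_mid in the frame of case between -0.14 and 0.14 m and z of union_mid in the frame of case between 0.005 and 0.055 m and x of offcut_mid in the frame of case between -0.09 and 0.09 m and y of offcut_mid in the frame of case between -0.14 and 0.14 m and z of offcut_mid in the frame of case between 0.005 and 0.055 m and x of barb_mid in the frame of case between -0.09 and 0.09 m and y of barb_mid in the frame of case between -0.14 and 0.14 m and z of barb_mid in the frame of case between 0.005 and 0.055 m and value of joint lid above 0.1 m), for 0.2 s.
3. the lid is slid shut (value of joint lid below 0.006 m), for 0.2 s.
At the end, for the whole second after the job is handed in: Every piece is inside the case (its centre within the inner walls and between floor and rim), the lid is shut to within 6 mm, and the dial stands within 0.1 rad of the line whose number of dots is the number of pieces (4 or 5) (x of tee_mid in the frame of case between -0.09 and 0.09 m and y of tee_mid in the frame of case between -0.14 and 0.14 m and z of tee_mid in the frame of case between 0.005 and 0.055 m and x of elbow_mid in the frame of case between -0.09 and 0.09 m and y of elbow_mid in the frame of case between -0.14 and 0.14 m and z of elbow_mid in the frame of case between 0.005 and 0.055 m and x of union_mid in the frame of case between -0.09 and 0.09 m and y of union_mid in the frame of case between -0.14 and 0.14 m and z of union_mid in the frame of case between 0.005 and 0.055 m and x of offcut_mid in the frame of case between -0.09 and 0.09 m and y of offcut_mid in the frame of case between -0.14 and 0.14 m and z of offcut_mid in the frame of case between 0.005 and 0.055 m and x of barb_mid in the frame of case between -0.09 and 0.09 m and y of barb_mid in the frame of case between -0.14 and 0.14 m and z of barb_mid in the frame of case between 0.005 and 0.055 m and value of joint lid below 0.006 m and ((value of joint dial between 1.3 and 1.5 rad and (height (world z) of elbow_mid above -50 m or value of joint dial above 99 rad) and (height (world z) of offcut_mid above -50 m or value of joint dial above 99 rad) and not (height (world z) of barb_mid above -50 m or value of joint dial above 99 rad)) or (value of joint dial between 1.3 and 1.5 rad and (height (world z) of elbow_mid above -50 m or value of joint dial above 99 rad) and not (height (world z) of offcut_mid above -50 m or value of joint dial above 99 rad) and (height (world z) of barb_mid above -50 m or value of joint dial above 99 rad)) or (value of joint dial between 1.3 and 1.5 rad and not (height (world z) of elbow_mid above -50 m or value of joint dial above 99 rad) and (height (world z) of offcut_mid above -50 m or value of joint dial above 99 rad) and (height (world z) of barb_mid above -50 m or value of joint dial above 99 rad)) or (value of joint dial between 1.65 and 1.85 rad and (height (world z) of elbow_mid above -50 m or value of joint dial above 99 rad) and (height (world z) of offcut_mid above -50 m or value of joint dial above 99 rad) and (height (world z) of barb_mid above -50 m or value of joint dial above 99 rad)))); the robot touches nothing.
It fails at once if the notebook is shifted by more than 30 mm (distance of notebook from where it was at the start of the episode above 0.03 m).
It fails at once if the stopwatch is shifted by more than 30 mm (distance of stopwatch from where it was at the start of the episode above 0.03 m).
It fails at once if the beaker is shifted by more than 30 mm (distance of beaker from where it was at the start of the episode above 0.03 m).
Of elbow, offcut, barb only 2 to 3 are there at a start; the rules pass over those that are not, and their reading is None.
At some moment in a run one of tee, elbow, union, offcut, barb may be knocked a few centimetres aside while the robot is not near it.
Once in a run the grip may slacken for a moment while it holds something.
It also fails if it takes over 210 s, if anything falls off the work surface, if the arm or the gripper's body presses on something with over 40 N, if the wrist force passes 120 N, or if a joint passes its speed limit or range.

## Working session

There is one attempt and no reset: what is moved stays moved. The work goes in short steps, Python scripts to look and compute and a shell command to move; the robot and the scene stay as the last step left them, time stands still between calls to the robot, and variables do not carry over. Pictures are saved under pics/ and viewed, and the job is handed in when it is done.

```bash
ls; mkdir -p pics; cat > h.py <<'E'
import numpy as np,cv2
from plant import manip
def grab(n,save=None):
    f=manip.grab_frame(n)
    if save: cv2.imwrite('pics/'+save+'.png',f['image'])
    return f
def cloud(f):
    K=np.array(f['K']);z=f['z_map'];v,u=np.mgrid[0:480,0:640]
    x=(u-K[0,2])/K[0,0]*z;y=(v-K[1,2])/K[1,1]*z
    p=np.stack([x,-y,-z],-1)
    R=np.array(f['rotation']);
    return p@R.T+np.array(f['xyz'])
E
python3 - <<'E'
from h import *
s=manip.state();print(s)
for n in ['top','side','wrist']:
    f=grab(n,n+'0');print(n,f['K'],f['xyz'],f['rotation'],{k for k in f})
E
```

```text
pics
{'time': 0.0, 'joint_pos': array([ 1.04802773e+00,  5.33660721e-02,  1.61429391e+00, -4.57545238e-05,
        1.47596992e+00, -1.18985914e-01]), 'joint_vel': array([-0.00024216,  0.00075609,  0.00125936, -0.00037457,  0.00155814,
        0.00020097]), 'joint_efforts': array([-2.20316535e-03, -3.93696213e+01, -3.70168412e+01, -3.82693006e-04,
        7.21089717e-03, -1.00877054e-05]), 'tool_pos': array([0.24525571, 0.57419919, 0.23005734]), 'tool_rot': array([ 4.76697698e-04,  8.34534048e-01,  5.50955430e-01, -9.00485955e-04]), 'contact_force': array([-5.03208673e-04, -3.84764412e-01,  5.63817583e-01]), 'ft_torque': array([ 0.01736401, -0.05442039,  0.03740121]), 'gripper_width': 0.9991546475281783}
top [[517.62399401   0.         320.84165265]
 [  0.         517.62399401 231.11810675]
 [  0.           0.           1.        ]] [ 0.40737847 -0.12679295  1.40193274] [ 0.70750052  0.04375189 -0.04087527 -0.70417185] {'xyz', 'image', 'rotation', 'K', 'z_map'}
side [[531.10165837   0.         310.29675027]
 [  0.         531.10165837 240.21427443]
 [  0.           0.           1.        ]] [1.27360066 0.6554827  0.8369212 ] [0.32481397 0.17568431 0.41774195 0.83013407] {'xyz', 'image', 'rotation', 'K', 'z_map'}
wrist [[392.34136126   0.         313.67763954]
 [  0.         392.34136126 232.8007698 ]
 [  0.           0.           1.        ]] [0.16782101 0.60693379 0.3725806 ] [ 0.82298115 -0.13906037 -0.09035885  0.54332266] {'xyz', 'image', 'rotation', 'K', 'z_map'}
```

View pics/top0.png

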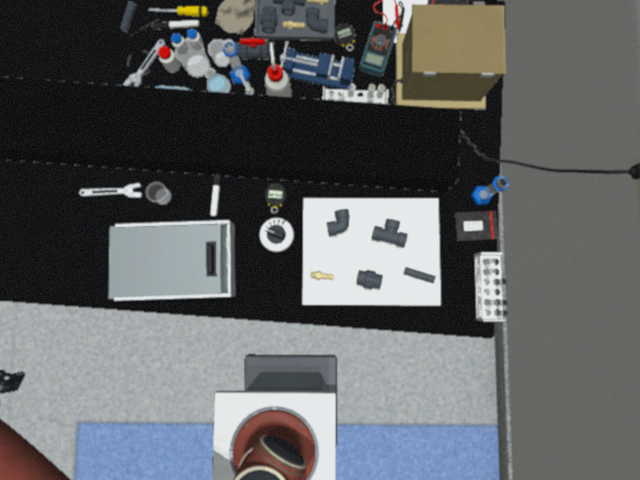

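View pics/side0.png

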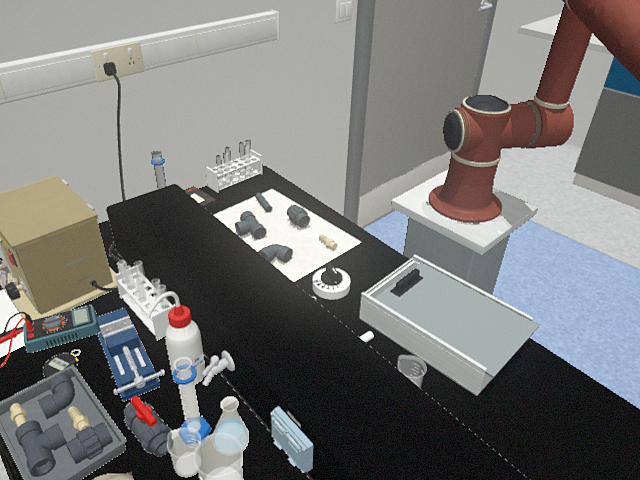

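```bash
cat >> h.py <<'E'
from scipy.spatial.transform import Rotation as Ro
def rot(q): return Ro.from_quat([q[1],q[2],q[3],q[0]]).as_matrix()
def cloud(f):
    K=np.array(f['K']);z=f['z_map'];v,u=np.mgrid[0:480,0:640]
    x=(u-K[0,2])/K[0,0]*z;y=(v-K[1,2])/K[1,1]*z
    return np.stack([x,-y,-z],-1)@rot(f['rotation']).T+np.array(f['xyz'])
def raypt(f,u,v,h):
    K=np.array(f['K']);d=rot(f['rotation'])@np.array([(u-K[0,2])/K[0,0],-(v-K[1,2])/K[1,1],-1.])
    o=np.array(f['xyz']);return o+d*(h-o[2])/d[2]
E
python3 - <<'E'
from h import *
f=grab('top');p=cloud(f)
np.save('top.npy',p)
z=p[...,2];ok=f['z_map']>0
print(ok.mean(),np.percentile(z[ok],[1,5,25,50,75,95,99]))
h=np.clip(z*2000,0,255).astype('uint8');h[~ok]=0
cv2.imwrite('pics/hm0.png',cv2.applyColorMap(h,cv2.COLORMAP_JET))
s=manip.state();R=rot(s['tool_rot']);print(R)
E
```

```text
0.9958333333333333 [-7.61654328e-01 -7.55830913e-01 -4.25719401e-01 -1.95714045e-04
  6.93343935e-02  2.01020692e-01  3.28349500e-01]
[[ 3.92918765e-01  9.19572927e-01 -6.89388491e-04]
 [ 9.19572216e-01 -3.92919329e-01 -1.15791256e-03]
 [-1.33565911e-03 -1.78976929e-04 -9.99999092e-01]]
```

All five pieces are present: elbow (340,222), tee (392,234), barb (321,275), union (370,280) and offcut (420,275). The case is on the left with its handle at (211,258), and the dial is at (276,235). Next I'll measure positions.

```bash
cat > det.py <<'E'
from h import *
def det(f,p,verbose=True):
    img=f['image'].astype(int);z=p[...,2]
    # liner region
    m=((z>0.010)&(z<0.07)&(p[...,0]>0.2)&(p[...,0]<0.8)&(p[...,1]<-0.0)&(p[...,1]>-0.5)).astype('uint8')
    n,l,st,c=cv2.connectedComponentsWithStats(m)
    for i in range(1,n):
        if st[i,4]<40: continue
        q=p[l==i];r=cv2.minAreaRect((q[:,:2]*1000).astype('float32'))
        print(i,c[i].round(),st[i,4],'med',q.mean(0).round(4),'max z',q[:,2].max().round(4),'rect',np.round(r[0]),np.round(r[1]),round(r[2],1))
if __name__=='__main__':
    f=grab('top');p=cloud(f);det(f,p)
    print('dial,case pts')
    for u,v in [(206,242),(216,242),(216,275),(206,275)]: print(u,v,raypt(f,u,v,0.096))
    for n,(lo,hi) in dict(handle=(0.085,0.11),rim=(0.055,0.11)).items():
        m=((p[...,2]>lo)&(p[...,2]<hi)&(p[...,1]>0.0)&(p[...,1]<0.6)&(p[...,0]>0.2)&(p[...,0]<0.62))
        m=cv2.morphologyEx(m.astype('uint8'),cv2.MORPH_OPEN,np.ones((3,3)))
        k,l,st,c=cv2.connectedComponentsWithStats(m);
        for i in range(1,k):
            q=p[l==i];r=cv2.minAreaRect((q[:,:2]*1000).astype('float32'));print(n,st[i],r,q[:,2].max())
    for nm,b in dict(all=(150,180,330,310)).items():
        u0,v0,u1,v1=b
    im=f['image'];cv2.imwrite('pics/zA.png',cv2.resize(im[180:310,100:260],(800,650))[:600])
    cv2.imwrite('pics/zB.png',cv2.resize(im[190:310,295:445],(750,600),interpolation=cv2.INTER_CUBIC))
    cv2.imwrite('pics/zC.png',cv2.resize(im[205:265,246:306],(600,600),interpolation=cv2.INTER_CUBIC))
E
python3 det.py
```

```text
1 [362. 183.] 840 med [ 0.7018 -0.2306  0.0407] max z 0.07 rect [ 702. -230.] [460.   4.] 86.0
2 [280. 195.] 148 med [ 0.6736 -0.0099  0.0152] max z 0.0249 rect [674. -12.] [58. 22.] 1.2
10 [338. 223.] 428 med [ 0.595  -0.167   0.0357] max z 0.0481 rect [ 601. -165.] [72. 64.] 10.4
14 [458. 226.] 148 med [ 0.5902 -0.492   0.0141] max z 0.0201 rect [ 589. -492.] [74. 17.] 1.4
17 [283. 235.] 453 med [ 0.5622 -0.019   0.0287] max z 0.0643 rect [564. -22.] [89. 43.] 0.6
19 [390. 233.] 618 med [ 0.5662 -0.3033  0.0361] max z 0.0476 rect [ 572. -307.] [94. 64.] 75.9
44 [419. 275.] 244 med [ 0.4571 -0.3822  0.021 ] max z 0.028 rect [ 458. -383.] [82. 21.] 72.1
45 [320. 276.] 145 med [ 0.4544 -0.12    0.0197] max z 0.0292 rect [ 455. -122.] [24. 59.] 0.9
46 [369. 279.] 408 med [ 0.4442 -0.2464  0.0429] max z 0.0558 rect [ 444. -248.] [64. 50.] 79.5
dial,case pts
206 242 [0.53539455 0.17012052 0.096     ]
216 242 [0.53551052 0.14473226 0.096     ]
216 275 [0.45205784 0.14229847 0.096     ]
206 275 [0.45193667 0.16749358 0.096     ]
handle [206 244   7  29 176] ((495.2411193847656, 163.040283203125), (71.26952362060547, 15.539020538330078), 1.1259522438049316) 0.10274909659953857
rim [ 108  221  123   80 8774] ((490.60162353515625, 270.761474609375), (196.29074096679688, 315.03228759765625), 2.2437596321105957) 0.10274909659953857
rim [267 229   5   3  15] ((571.3347778320312, 14.522457122802734), (5.957084655761719, 10.64340591430664), 0.7758227586746216) 0.061977502344129354
```

View pics/zA.png

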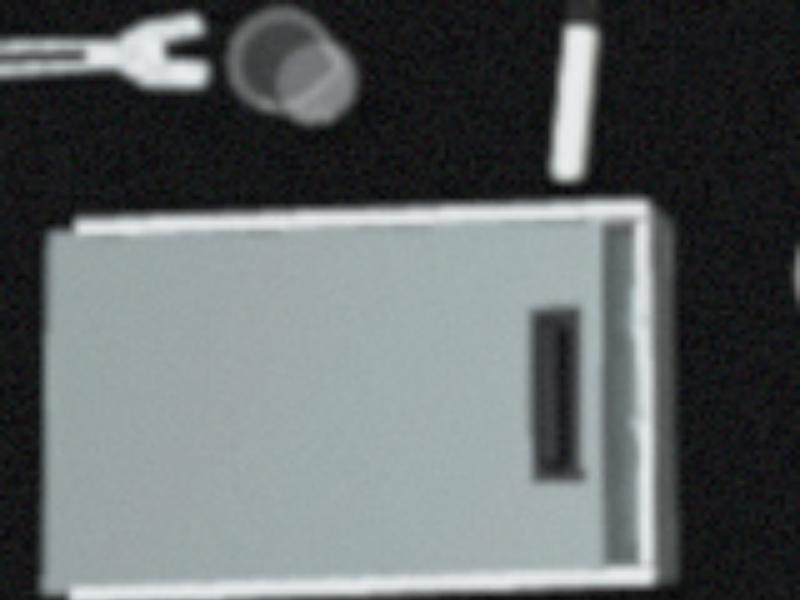

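View pics/zB.png

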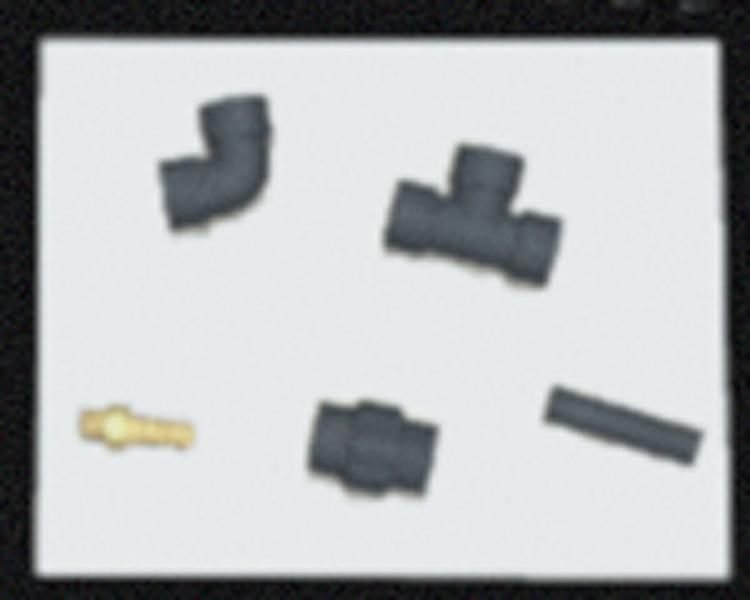

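View pics/zC.png

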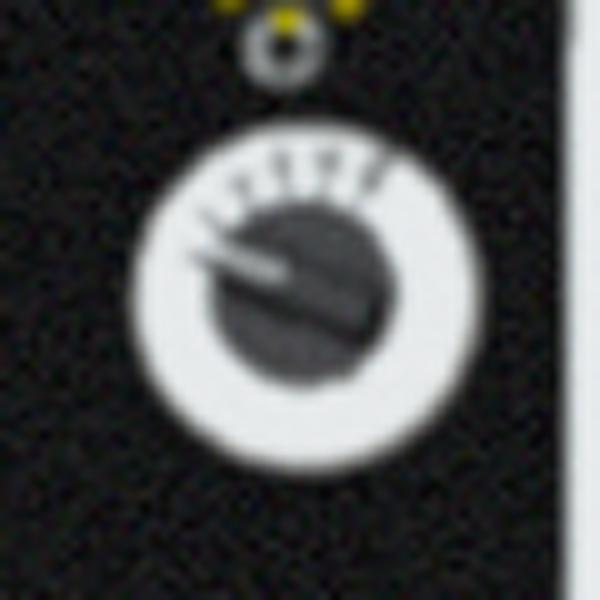

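```bash
cat >> h.py <<'E'
def goal(x,y,z,ang):
    """row to reach TCP (x,y,z), tool down, tool x at ang deg from world x (mod 180 -> nearest)"""
    s=manip.state();R=rot(s['tool_rot']);a0=np.degrees(np.arctan2(R[1,0],R[0,0]))
    d=R.T@(np.array([x,y,z])-s['tool_pos'])
    ang=a0+((ang-a0+90)%180-90);a=np.radians(ang)
    G=np.array([[np.cos(a),np.sin(a),0],[np.sin(a),-np.cos(a),0],[0,0,-1]])
    w=Ro.from_matrix(R.T@G).as_rotvec()
    print('goal dx %.4f dy %.4f dz %.4f ax %.3f ay %.3f az %.3f | j6 %.2f t %.2f dist %.3f'%(*d,*w,s['joint_pos'][5],s['time'],np.linalg.norm(d)))
def st():
    s=manip.state();R=rot(s['tool_rot']);print('t %.2f'%s['time'],'tcp',s['tool_pos'].round(4),'ang %.2f'%np.degrees(np.arctan2(R[1,0],R[0,0])),'F',s['contact_force'].round(1),'w %.3f'%s['gripper_width'],'q',s['joint_pos'].round(2))
E
python3 - <<'E'
from h import *
f=grab('top')
P={k:raypt(f,u,v,0.075) for k,(u,v) in dict(tl=(116,224.5),tr=(229.5,221),bl=(115,299),br=(230.5,295.3),rt=(229,221),rb=(229.5,297)).items()}
for k in P:print(k,P[k].round(4))
for a,b in (('tl','tr'),('bl','br')):
    d=P[a]-P[b];print(np.degrees(np.arctan2(-d[0],d[1])))
print(sum(P[k] for k in ('tl','tr','bl','br'))/4)
goal(0.4955,0.163,0.20,91.5)
E
```

```text
tl [0.5819 0.4096 0.075 ]
tr [0.5924 0.1157 0.075 ]
bl [0.3906 0.4022 0.075 ]
br [0.4014 0.1082 0.075 ]
rt [0.5924 0.117  0.075 ]
rb [0.3971 0.1106 0.075 ]
2.0360065188158596
2.1048642617631987
[0.49158682 0.25891491 0.075     ]
goal dx -0.2802 dy 0.3916 dz 0.0311 ax -0.000 ay 0.001 az -0.430 | j6 -0.12 t 0.30 dist 0.483
```

```bash
python3 -m handwheel '[{"dx":-0.06,"dy":0.08,"az":-0.1},{"dx":-0.12,"dy":0.16,"dz":0.0,"az":-0.25},{"dx":-0.18,"dy":0.25,"dz":0.01,"az":-0.43},{"dx":-0.24,"dy":0.33,"dz":0.02,"az":-0.43},{"dx":-0.28,"dy":0.391,"dz":0.03,"az":-0.44}]' 0
python3 -m handwheel '[{"dx":0},{"dx":0},{"dx":0},{"dx":0}]'
python3 - <<'E'
from h import *
st();goal(0.4955,0.160,0.20,92)
E
```

```text
t 0.30 tcp [0.2455 0.5746 0.2309] ang 66.87 F [-0.2 -0.8  0.2] w 1.002 q [ 1.05  0.05  1.61 -0.    1.48 -0.12]
goal dx -0.2830 dy 0.3928 dz 0.0311 ax -0.000 ay 0.001 az -0.439 | j6 -0.12 t 0.30 dist 0.485invalid input at $[0]: expected keys dx, dy, dz, ax, ay, az
invalid input at $[0]: expected keys dx, dy, dz, ax, ay, az
```

All six keys are required in each row.

```bash
python3 -m handwheel '[{"dx":-0.06,"dy":0.08,"dz":0,"ax":0,"ay":0,"az":-0.1},{"dx":-0.12,"dy":0.16,"dz":0.0,"ax":0,"ay":0,"az":-0.25},{"dx":-0.18,"dy":0.25,"dz":0.01,"ax":0,"ay":0,"az":-0.43},{"dx":-0.24,"dy":0.33,"dz":0.02,"ax":0,"ay":0,"az":-0.43},{"dx":-0.283,"dy":0.393,"dz":0.03,"ax":0,"ay":0,"az":-0.44}]' 0
python3 - <<'E'
from h import *
st();goal(0.4955,0.160,0.20,92)
E
```

```text
time: 0.92
tool_pos: [0.4046, 0.3084, 0.2179]
tool_rot: [0.0, 0.694, 0.72, 0.001]
contact_force: [0.3, 0.5, -0.3]
gripper_width: 0.999
t 0.93 tcp [0.4046 0.3084 0.2179] ang 92.12 F [ 0.3  0.5 -0.3] w 0.999 q [ 0.5  -0.22  1.89 -0.    1.47 -1.1 ]
goal dx -0.1517 dy 0.0853 dz 0.0179 ax 0.001 ay -0.000 az 0.002 | j6 -1.10 t 0.93 dist 0.175
```

```bash
python3 -m handwheel '[{"dx":-0.152,"dy":0.085,"dz":0.018,"ax":0,"ay":0,"az":0},{"dx":-0.152,"dy":0.085,"dz":0.018,"ax":0,"ay":0,"az":0},{"dx":-0.152,"dy":0.085,"dz":0.018,"ax":0,"ay":0,"az":0},{"dx":-0.152,"dy":0.085,"dz":0.018,"ax":0,"ay":0,"az":0},{"dx":-0.152,"dy":0.085,"dz":0.018,"ax":0,"ay":0,"az":0}]' 0
python3 - <<'E'
from h import *
st();f=grab('wrist','w1');goal(0.4955,0.160,0.20,92)
p=cloud(f)
m=((p[...,2]>0.085)&(p[...,2]<0.12)&(abs(p[...,1]-.16)<.06)&(abs(p[...,0]-.495)<.08)).astype('uint8')
k,l,s,c=cv2.connectedComponentsWithStats(m)
for i in range(1,k):
    if s[i,4]>200: q=p[l==i];print(s[i],cv2.minAreaRect((q[:,:2]*1000).astype('float32')),q.mean(0))
E
```

```text
time: 1.55
tool_pos: [0.4941, 0.1615, 0.1997]
tool_rot: [-0.0, 0.694, 0.72, 0.0]
contact_force: [0.6, -0.1, 0.6]
gripper_width: 1.004
t 1.55 tcp [0.4941 0.1615 0.1997] ang 92.06 F [ 0.6 -0.1  0.6] w 1.004 q [ 0.17 -0.18  1.89  0.    1.43 -1.43]
goal dx -0.0021 dy 0.0014 dz -0.0002 ax -0.000 ay -0.000 az 0.002 | j6 -1.43 t 1.60 dist 0.003
[ 306  178   22  106 2150] ((496.20587158203125, 162.5216064453125), (73.41280364990234, 13.93250560760498), 1.9043430089950562) [0.49351704 0.16244045 0.09488182]
```

View pics/w1.png

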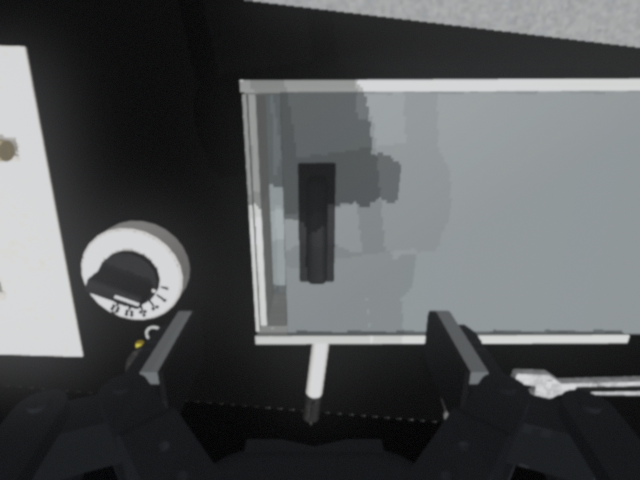

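```bash
python3 -m handwheel '[{"dx":0.001,"dy":0.002,"dz":0.05,"ax":0,"ay":0,"az":0},{"dx":0.001,"dy":0.002,"dz":0.1,"ax":0,"ay":0,"az":0},{"dx":0.001,"dy":0.002,"dz":0.118,"ax":0,"ay":0,"az":0},{"dx":0.001,"dy":0.002,"dz":0.118,"ax":0,"ay":0,"az":0},{"dx":0.001,"dy":0.002,"dz":0.118,"ax":0,"ay":0,"az":0}]' 130
python3 -m handwheel '[{"dx":0,"dy":0,"dz":0,"ax":0,"ay":0,"az":0},{"dx":0,"dy":0,"dz":0,"ax":0,"ay":0,"az":0},{"dx":0,"dy":0,"dz":0,"ax":0,"ay":0,"az":0},{"dx":0,"dy":0,"dz":0,"ax":0,"ay":0,"az":0}]' 255
```

```text
time: 2.22
tool_pos: [0.4979, 0.163, 0.0842]
tool_rot: [0.001, 0.694, 0.72, 0.002]
contact_force: [0.9, -0.0, 0.5]
gripper_width: 0.491
time: 2.72
tool_pos: [0.4976, 0.1626, 0.0838]
tool_rot: [0.001, 0.694, 0.72, 0.001]
contact_force: [-1.9, 0.6, 6.1]
gripper_width: 0.141
```

```bash
python3 -m handwheel '[{"dx":0.03,"dy":0,"dz":0,"ax":0,"ay":0,"az":0},{"dx":0.07,"dy":0,"dz":0,"ax":0,"ay":0,"az":0},{"dx":0.11,"dy":0,"dz":0,"ax":0,"ay":0,"az":0},{"dx":0.15,"dy":0,"dz":0,"ax":0,"ay":0,"az":0},{"dx":0.19,"dy":0,"dz":0,"ax":0,"ay":0,"az":0}]' 
python3 -m handwheel '[{"dx":0.02,"dy":0,"dz":0,"ax":0,"ay":0,"az":0},{"dx":0.03,"dy":0,"dz":0,"ax":0,"ay":0,"az":0},{"dx":0.04,"dy":0,"dz":0,"ax":0,"ay":0,"az":0},{"dx":0.05,"dy":0,"dz":0,"ax":0,"ay":0,"az":0},{"dx":0.05,"dy":0,"dz":0,"ax":0,"ay":0,"az":0}]' 
python3 -m handwheel '[{"dx":0.003,"dy":0,"dz":0,"ax":0,"ay":0,"az":0},{"dx":0.006,"dy":0,"dz":0,"ax":0,"ay":0,"az":0},{"dx":0.006,"dy":0,"dz":0,"ax":0,"ay":0,"az":0}]' 
```

```text
time: 3.35
tool_pos: [0.49, 0.3532, 0.0838]
tool_rot: [0.001, 0.694, 0.72, 0.0]
contact_force: [-0.9, -4.1, 7.7]
gripper_width: 0.142
time: 3.98
tool_pos: [0.4881, 0.4037, 0.0838]
tool_rot: [-0.0, 0.694, 0.72, 0.001]
contact_force: [-3.2, 2.5, 6.8]
gripper_width: 0.147
time: 4.35
tool_pos: [0.4879, 0.4087, 0.0838]
tool_rot: [-0.0, 0.694, 0.72, 0.001]
contact_force: [-2.7, -1.0, 7.4]
gripper_width: 0.145
```

```bash
python3 -m handwheel '[{"dx":0.003,"dy":0,"dz":0,"ax":0,"ay":0,"az":0},{"dx":0.005,"dy":0,"dz":0,"ax":0,"ay":0,"az":0},{"dx":0.005,"dy":0,"dz":0,"ax":0,"ay":0,"az":0}]' 
python3 -m handwheel '[{"dx":0.003,"dy":0,"dz":0,"ax":0,"ay":0,"az":0},{"dx":0.005,"dy":0,"dz":0,"ax":0,"ay":0,"az":0},{"dx":0.005,"dy":0,"dz":0,"ax":0,"ay":0,"az":0}]' 
```

```text
time: 4.72
tool_pos: [0.4877, 0.4136, 0.0838]
tool_rot: [0.0, 0.694, 0.72, 0.001]
contact_force: [-3.2, -1.9, 7.7]
gripper_width: 0.145
time: 5.1
tool_pos: [0.4875, 0.4186, 0.0838]
tool_rot: [0.0, 0.694, 0.72, 0.001]
contact_force: [-2.5, -2.7, 8.5]
gripper_width: 0.141
```

```bash
python3 -m handwheel '[{"dx":0.002,"dy":0,"dz":0,"ax":0,"ay":0,"az":0},{"dx":0.003,"dy":0,"dz":0,"ax":0,"ay":0,"az":0},{"dx":0.003,"dy":0,"dz":0,"ax":0,"ay":0,"az":0}]' 
python3 -m handwheel '[{"dx":0,"dy":0,"dz":0,"ax":0,"ay":0,"az":0},{"dx":0,"dy":0,"dz":0,"ax":0,"ay":0,"az":0},{"dx":0,"dy":0,"dz":0,"ax":0,"ay":0,"az":0}]' 130
python3 -m handwheel '[{"dx":0,"dy":0,"dz":-0.06,"ax":0,"ay":0,"az":0},{"dx":-0.05,"dy":0,"dz":-0.12,"ax":0,"ay":0,"az":0},{"dx":-0.1,"dy":0,"dz":-0.15,"ax":0,"ay":0,"az":0},{"dx":-0.16,"dy":0,"dz":-0.15,"ax":0,"ay":0,"az":0},{"dx":-0.16,"dy":0,"dz":-0.15,"ax":0,"ay":0,"az":0}]' 0
python3 - <<'E'
from h import *
st();f=grab('wrist','w2');g=grab('top','top2')
p=cloud(f)
m=((p[...,2]>0.085)&(p[...,2]<0.12)&(abs(p[...,1]-.42)<.06)&(abs(p[...,0]-.49)<.08)).astype('uint8')
k,l,s,c=cv2.connectedComponentsWithStats(m)
for i in range(1,k):
    if s[i,4]>200: q=p[l==i];print(s[i],cv2.minAreaRect((q[:,:2]*1000).astype('float32')),q.mean(0))
np.save('w2.npy',p)
E
```

```text
time: 5.48
tool_pos: [0.4875, 0.4187, 0.0838]
tool_rot: [0.002, 0.694, 0.72, -0.002]
contact_force: [-4.2, -11.5, 12.7]
gripper_width: 0.143
time: 5.85
tool_pos: [0.4868, 0.4212, 0.0814]
tool_rot: [-0.0, 0.694, 0.72, -0.0]
contact_force: [-0.1, 0.6, -0.3]
gripper_width: 0.49
time: 6.48
tool_pos: [0.4934, 0.2588, 0.2329]
tool_rot: [0.001, 0.696, 0.718, 0.001]
contact_force: [-0.0, 0.7, -0.3]
gripper_width: 0.999
t 6.47 tcp [0.4934 0.2588 0.2329] ang 91.86 F [-0.   0.7 -0.3] w 0.999 q [ 0.35 -0.11  1.77 -0.    1.48 -1.25]
[ 506  163   38   96 2222] ((486.3936462402344, 416.5226135253906), (73.20482635498047, 14.361137390136719), 2.504395008087158) [0.48452736 0.41480723 0.09356248]
```

View pics/w2.png

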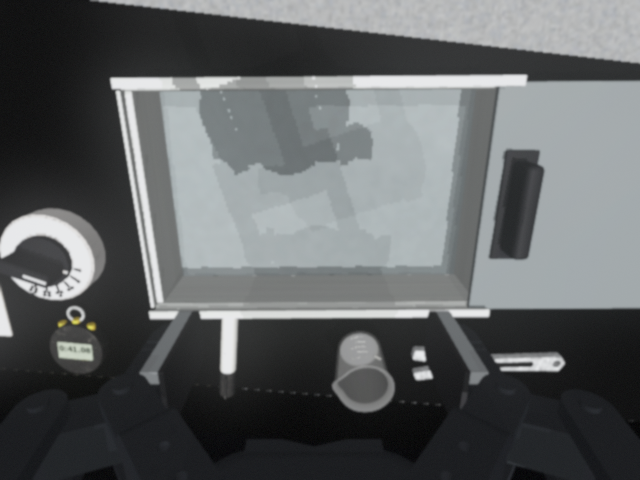

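The lid is at its end stop, with 11 N of resistance. The case interior is empty, running from about (165,90) to (470,280). Next I'll look over the liner with the wrist camera.

```bash
python3 -m handwheel '[{"dx":-0.06,"dy":0,"dz":0,"ax":0,"ay":0,"az":0},{"dx":-0.12,"dy":0,"dz":0,"ax":0,"ay":0,"az":0},{"dx":-0.18,"dy":0,"dz":0,"ax":0,"ay":0,"az":0},{"dx":-0.24,"dy":0,"dz":0,"ax":0,"ay":0,"az":0},{"dx":-0.30,"dy":0,"dz":0,"ax":0,"ay":0,"az":0}]' 0
python3 -m handwheel '[{"dx":-0.06,"dy":0,"dz":-0.02,"ax":0,"ay":0,"az":0},{"dx":-0.12,"dy":0,"dz":-0.02,"ax":0,"ay":0,"az":0},{"dx":-0.18,"dy":0,"dz":-0.02,"ax":0,"ay":0,"az":0},{"dx":-0.2,"dy":0,"dz":-0.02,"ax":0,"ay":0,"az":0},{"dx":-0.2,"dy":0,"dz":-0.02,"ax":0,"ay":0,"az":0}]' 0
cat > wl.py <<'E'
from h import *
import sys
st();f=grab('wrist',sys.argv[1]);p=cloud(f);np.save('w.npy',p)
z=p[...,2]
lin=(z<0.012)
m=((z>0.009)&(z<0.075)&(p[...,0]>0.33)&(p[...,0]<0.67)&(p[...,1]<-0.06)&(p[...,1]>-0.46)).astype('uint8')
m=cv2.morphologyEx(m,cv2.MORPH_OPEN,np.ones((3,3)))
k,l,s,c=cv2.connectedComponentsWithStats(m)
for i in range(1,k):
    if s[i,4]<300: continue
    q=p[l==i];r=cv2.minAreaRect((q[:,:2]*1000).astype('float32'))
    print(s[i].tolist(),'rect',np.round(r[0],1),np.round(r[1],1),'%.1f'%r[2],'zmax %.4f'%np.percentile(q[:,2],98))
E
python3 wl.py w3
```

```text
time: 7.2
tool_pos: [0.5038, -0.0389, 0.2311]
tool_rot: [-0.0, 0.693, 0.721, 0.0]
contact_force: [1.7, -0.1, 0.3]
gripper_width: 1.001
time: 7.82
tool_pos: [0.5113, -0.2381, 0.2507]
tool_rot: [-0.001, 0.694, 0.72, 0.0]
contact_force: [0.9, 0.5, 0.4]
gripper_width: 0.997
t 7.83 tcp [ 0.5113 -0.2381  0.2507] ang 92.05 F [0.9 0.5 0.4] w 0.997 q [-0.57 -0.1   1.73  0.    1.51 -2.17]
[266, 91, 80, 60, 3674] rect [ 447.1 -248.4] [64.1 48.9] 78.6 zmax 0.0518
[112, 104, 95, 50, 2118] rect [ 459.8 -383.9] [82.8 21. ] 72.8 zmax 0.0248
[405, 123, 69, 28, 1312] rect [ 457.9 -123.6] [24.1 62.4] 0.7 zmax 0.0252
[198, 208, 98, 79, 4491] rect [ 574.6 -306.3] [90.1 64.6] 76.1 zmax 0.0423
[350, 242, 65, 72, 3051] rect [ 598.9 -167.2] [65.7 64.3] 9.3 zmax 0.0422
```

View pics/w3.png

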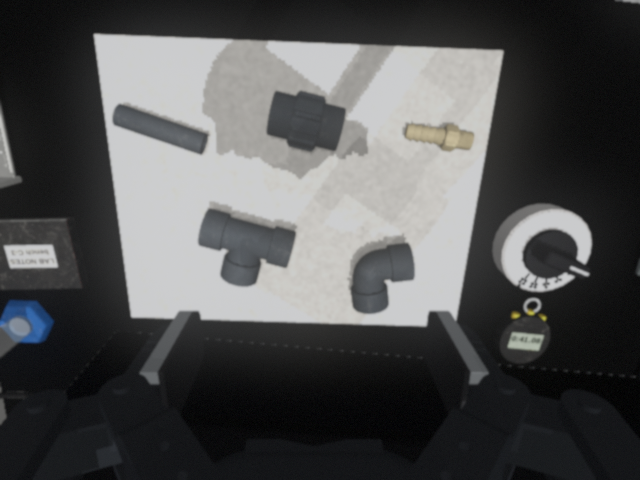

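All five pieces are clear in the wrist view and their sizes match. Starting with the tee.

```bash
cat > g.py <<'E'
from h import *
import sys
x,y,z,a=map(float,sys.argv[1:5])
s=manip.state();R=rot(s['tool_rot']);a0=np.degrees(np.arctan2(R[1,0],R[0,0]))
q1=np.degrees(np.arctan2(y,x))
c=[a+k for k in(-360,-180,0,180,360) if abs(q1-(a+k))<165]
a=min(c,key=lambda t:abs(t-a0))
d=R.T@(np.array([x,y,z])-s['tool_pos'])
t=np.radians(a);G=np.array([[np.cos(t),np.sin(t),0],[np.sin(t),-np.cos(t),0],[0,0,-1]])
# rotate about z by full az
w=Ro.from_matrix(R.T@G).as_rotvec()
print('dx %.4f dy %.4f dz %.4f ax %.3f ay %.3f az %.3f ang %.1f->%.1f t %.1f tcp %s F %s w %.3f'%(*d,*w,a0,a,s['time'],s['tool_pos'].round(4),s['contact_force'].round(1),s['gripper_width']))
E
python3 g.py .5950 -.3113 .10 76.1
```

```text
dx -0.0775 dy 0.0811 dz 0.1507 ax -0.001 ay -0.002 az 0.280 ang 92.1->76.1 t 7.9 tcp [ 0.5113 -0.2371  0.2509] F [0.2 0.1 0.7] w 1.000
```

```bash
python3 -m handwheel '[{"dx":-0.0775,"dy":0.081,"dz":0.15,"ax":0,"ay":0,"az":0.28},{"dx":-0.0775,"dy":0.081,"dz":0.15,"ax":0,"ay":0,"az":0.28},{"dx":-0.0775,"dy":0.081,"dz":0.15,"ax":0,"ay":0,"az":0.28},{"dx":-0.0775,"dy":0.081,"dz":0.15,"ax":0,"ay":0,"az":0.28},{"dx":-0.0775,"dy":0.081,"dz":0.15,"ax":0,"ay":0,"az":0.28}]' 0
python3 wl.py w4; python3 g.py .5950 -.3113 .007 76.1
```

```text
time: 8.5
tool_pos: [0.5954, -0.3112, 0.1028]
tool_rot: [0.0, 0.787, 0.617, 0.0]
contact_force: [-0.1, -0.4, 1.6]
gripper_width: 1.0
t 8.50 tcp [ 0.5954 -0.3112  0.1028] ang 76.16 F [-0.1 -0.4  1.6] w 1.000 q [-0.59  0.26  1.6   0.    1.28 -1.92]
[32, 11, 171, 53, 7037] rect [ 460.3 -383.7] [83.1 20.8] 72.8 zmax 0.0247
[506, 120, 131, 147, 11778] rect [ 599.5 -166.6] [65.5 65.7] 9.4 zmax 0.0420
[231, 155, 169, 119, 13671] rect [ 574.9 -306.1] [90.4 64.9] 76.0 zmax 0.0422
dx 0.0005 dy -0.0015 dz 0.0977 ax 0.004 ay 0.001 az 0.001 ang 76.1->76.1 t 8.6 tcp [ 0.596  -0.3119  0.1047] F [-0.7 -0.   0.1] w 0.999
```

View pics/w4.png

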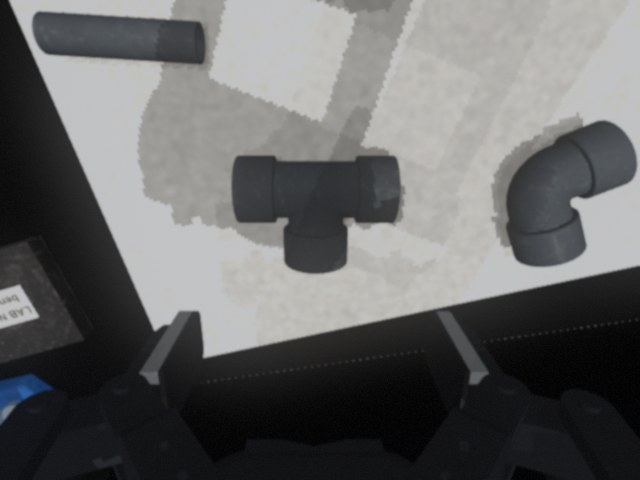

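```bash
python3 -m handwheel '[{"dx":0,"dy":0,"dz":0.05,"ax":0,"ay":0,"az":0},{"dx":0,"dy":0,"dz":0.08,"ax":0,"ay":0,"az":0},{"dx":0,"dy":0,"dz":0.094,"ax":0,"ay":0,"az":0},{"dx":0,"dy":0,"dz":0.094,"ax":0,"ay":0,"az":0},{"dx":0,"dy":0,"dz":0.094,"ax":0,"ay":0,"az":0}]' 0
python3 -m handwheel '[{"dx":0,"dy":0,"dz":0,"ax":0,"ay":0,"az":0},{"dx":0,"dy":0,"dz":0,"ax":0,"ay":0,"az":0},{"dx":0,"dy":0,"dz":0,"ax":0,"ay":0,"az":0},{"dx":0,"dy":0,"dz":0,"ax":0,"ay":0,"az":0},{"dx":0,"dy":0,"dz":0,"ax":0,"ay":0,"az":0}]' 255
```

```text
time: 9.18
tool_pos: [0.5961, -0.3138, 0.0106]
tool_rot: [0.002, 0.788, 0.616, 0.001]
contact_force: [0.7, 0.8, 0.9]
gripper_width: 1.002
time: 9.8
tool_pos: [0.5952, -0.3134, 0.0085]
tool_rot: [0.001, 0.788, 0.616, 0.0]
contact_force: [1.1, -0.6, 4.2]
gripper_width: 0.437
```

```bash
python3 -m handwheel '[{"dx":0,"dy":0,"dz":-0.04,"ax":0,"ay":0,"az":0},{"dx":0,"dy":0,"dz":-0.09,"ax":0,"ay":0,"az":0},{"dx":0,"dy":0,"dz":-0.14,"ax":0,"ay":0,"az":0},{"dx":0,"dy":0,"dz":-0.15,"ax":0,"ay":0,"az":0}]' 
python3 g.py .5555 .336 .15 92
```

```text
time: 10.3
tool_pos: [0.5963, -0.3142, 0.1622]
tool_rot: [0.003, 0.788, 0.616, 0.001]
contact_force: [0.3, 0.6, -0.4]
gripper_width: 0.434
dx 0.6211 dy -0.1966 dz 0.0093 ax 0.006 ay 0.003 az -0.279 ang 76.0->92.0 t 10.3 tcp [ 0.5963 -0.3142  0.1622] F [ 0.3  0.6 -0.4] w 0.434
```

```bash
python3 -m handwheel '[{"dx":0.04,"dy":-0.013,"dz":0,"ax":0,"ay":0,"az":-0.05},{"dx":0.09,"dy":-0.03,"dz":0,"ax":0,"ay":0,"az":-0.1},{"dx":0.14,"dy":-0.045,"dz":0,"ax":0,"ay":0,"az":-0.15},{"dx":0.19,"dy":-0.06,"dz":0,"ax":0,"ay":0,"az":-0.2},{"dx":0.24,"dy":-0.076,"dz":0,"ax":0,"ay":0,"az":-0.28}]' 
python3 g.py .5555 .336 .15 92
```

```text
time: 10.92
tool_pos: [0.5772, -0.0598, 0.1552]
tool_rot: [-0.002, 0.693, 0.721, -0.001]
contact_force: [0.6, 0.7, -0.0]
gripper_width: 0.437
dx 0.3964 dy -0.0065 dz 0.0056 ax -0.003 ay -0.001 az 0.004 ang 92.2->92.0 t 10.9 tcp [ 0.5772 -0.0598  0.1552] F [ 0.6  0.7 -0. ] w 0.437
```

```bash
python3 -m handwheel '[{"dx":0.05,"dy":-0.001,"dz":0,"ax":0,"ay":0,"az":0},{"dx":0.1,"dy":-0.002,"dz":0,"ax":0,"ay":0,"az":0},{"dx":0.15,"dy":-0.003,"dz":0,"ax":0,"ay":0,"az":0},{"dx":0.2,"dy":-0.004,"dz":0,"ax":0,"ay":0,"az":0},{"dx":0.25,"dy":-0.005,"dz":0,"ax":0,"ay":0,"az":0}]' 
python3 -m handwheel '[{"dx":0.05,"dy":-0.001,"dz":0,"ax":0,"ay":0,"az":0},{"dx":0.1,"dy":-0.002,"dz":0,"ax":0,"ay":0,"az":0},{"dx":0.14,"dy":-0.003,"dz":0,"ax":0,"ay":0,"az":0},{"dx":0.145,"dy":-0.004,"dz":0,"ax":0,"ay":0,"az":0},{"dx":0.145,"dy":-0.004,"dz":0,"ax":0,"ay":0,"az":0}]' 
python3 g.py .5555 .336 .014 92
```

```text
time: 11.55
tool_pos: [0.5631, 0.1893, 0.1552]
tool_rot: [-0.001, 0.694, 0.72, -0.002]
contact_force: [0.5, -0.1, -0.7]
gripper_width: 0.437
time: 12.18
tool_pos: [0.5546, 0.3322, 0.1558]
tool_rot: [-0.0, 0.694, 0.72, -0.002]
contact_force: [0.7, -0.4, -0.4]
gripper_width: 0.445
dx 0.0040 dy 0.0015 dz 0.1418 ax -0.003 ay 0.002 az 0.002 ang 92.1->92.0 t 12.2 tcp [0.5546 0.3322 0.1558] F [ 0.7 -0.4 -0.4] w 0.445
```

```bash
python3 -m handwheel '[{"dx":0.002,"dy":0,"dz":0.04,"ax":0,"ay":0,"az":0},{"dx":0.002,"dy":0,"dz":0.08,"ax":0,"ay":0,"az":0},{"dx":0.002,"dy":0,"dz":0.11,"ax":0,"ay":0,"az":0},{"dx":0.002,"dy":0,"dz":0.13,"ax":0,"ay":0,"az":0},{"dx":0.002,"dy":0,"dz":0.14,"ax":0,"ay":0,"az":0}]' 
python3 -m handwheel '[{"dx":0,"dy":0,"dz":0,"ax":0,"ay":0,"az":0},{"dx":0,"dy":0,"dz":0,"ax":0,"ay":0,"az":0}]'
```

```text
time: 12.8
tool_pos: [0.5551, 0.3336, 0.0163]
tool_rot: [-0.0, 0.695, 0.719, -0.001]
contact_force: [-0.7, -0.4, -1.0]
gripper_width: 0.434
time: 13.05
tool_pos: [0.5565, 0.3351, 0.0192]
tool_rot: [0.0, 0.694, 0.72, 0.001]
contact_force: [0.4, -0.4, -0.1]
gripper_width: 0.436
```

```bash
python3 -m handwheel '[{"dx":0,"dy":0,"dz":0.003,"ax":0,"ay":0,"az":0},{"dx":0,"dy":0,"dz":0.005,"ax":0,"ay":0,"az":0},{"dx":0,"dy":0,"dz":0.005,"ax":0,"ay":0,"az":0}]'
python3 -m handwheel '[{"dx":0,"dy":0,"dz":0,"ax":0,"ay":0,"az":0},{"dx":0,"dy":0,"dz":0,"ax":0,"ay":0,"az":0},{"dx":0,"dy":0,"dz":0,"ax":0,"ay":0,"az":0}]' 95
python3 -m handwheel '[{"dx":0,"dy":0,"dz":-0.05,"ax":0,"ay":0,"az":0},{"dx":0,"dy":0,"dz":-0.1,"ax":0,"ay":0,"az":0},{"dx":-0.05,"dy":-0.02,"dz":-0.15,"ax":0,"ay":0,"az":0},{"dx":-0.10,"dy":-0.05,"dz":-0.18,"ax":0,"ay":0,"az":0},{"dx":-0.10,"dy":-0.05,"dz":-0.18,"ax":0,"ay":0,"az":0}]'
cat > wc.py <<'E'
from h import *
import sys
st();f=grab('wrist',sys.argv[1]);p=cloud(f)
z=p[...,2];C=np.array([.492,.261]);t=np.radians(2.05)
d=p[...,:2]-C;cx=d[...,0]*np.cos(t)+d[...,1]*np.sin(t);cy=-d[...,0]*np.sin(t)+d[...,1]*np.cos(t)
m=((z>0.014)&(z<0.09)&(abs(cx)<.084)&(cy>-.134)&(cy<.128)).astype('uint8')
m=cv2.morphologyEx(m,cv2.MORPH_OPEN,np.ones((3,3)))
k,l,s,c=cv2.connectedComponentsWithStats(m)
for i in range(1,k):
    if s[i,4]<250: continue
    q=np.stack([cx[l==i],cy[l==i]],-1);r=cv2.minAreaRect((q*1000).astype('float32'))
    print(s[i].tolist(),'case rect',np.round(r[0],1),np.round(r[1],1),'%.1f'%r[2],'zmax %.4f'%np.percentile(z[l==i],98))
E
python3 wc.py c1
```

```text
time: 13.42
tool_pos: [0.5552, 0.3347, 0.0126]
tool_rot: [-0.0, 0.694, 0.72, -0.0]
contact_force: [-0.3, 0.5, -1.0]
gripper_width: 0.432
time: 13.8
tool_pos: [0.5555, 0.3348, 0.0128]
tool_rot: [0.0, 0.694, 0.72, 0.0]
contact_force: [-0.3, -0.1, 0.0]
gripper_width: 0.631
time: 14.42
tool_pos: [0.5095, 0.2316, 0.1959]
tool_rot: [0.001, 0.695, 0.719, 0.002]
contact_force: [0.1, 1.2, -0.2]
gripper_width: 0.624
t 14.43 tcp [0.5095 0.2316 0.1959] ang 91.97 F [ 0.1  1.2 -0.2] w 0.624 q [ 0.29 -0.08  1.81 -0.    1.41 -1.31]
[379, 197, 121, 82, 6635] case rect [43.4 71.1] [90.3 64.7] 89.7 zmax 0.0442
```

View pics/c1.png

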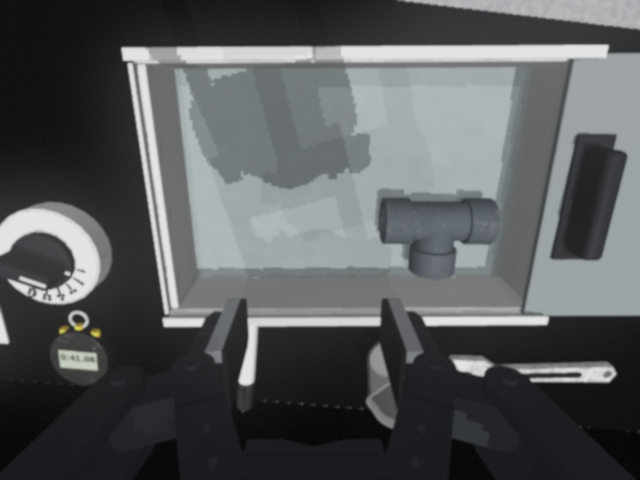

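The tee lies flat in the case at about (435,235), top at 44 mm. Next is the elbow.

```bash
python3 g.py .6217 -.1766 .13 99.3
```

```text
dx -0.4118 dy 0.0980 dz 0.0655 ax 0.004 ay -0.000 az -0.128 ang 92.0->99.3 t 14.5 tcp [0.5093 0.2315 0.1954] F [1.8 0.2 0.3] w 0.629
```

```bash
python3 -m handwheel '[{"dx":-0.06,"dy":0.014,"dz":0,"ax":0,"ay":0,"az":0},{"dx":-0.12,"dy":0.028,"dz":0,"ax":0,"ay":0,"az":0},{"dx":-0.18,"dy":0.043,"dz":0,"ax":0,"ay":0,"az":0},{"dx":-0.24,"dy":0.057,"dz":0.0,"ax":0,"ay":0,"az":-0.05},{"dx":-0.3,"dy":0.071,"dz":0.0,"ax":0,"ay":0,"az":-0.13}]' 0
python3 g.py .6217 -.1766 .13 99.3
python3 wl.py w5
```

```text
time: 15.1
tool_pos: [0.5913, -0.0654, 0.1911]
tool_rot: [-0.001, 0.645, 0.764, -0.0]
contact_force: [0.8, -0.2, 0.5]
gripper_width: 0.999
dx -0.1148 dy 0.0113 dz 0.0609 ax -0.001 ay -0.001 az 0.007 ang 99.7->99.3 t 15.1 tcp [ 0.5913 -0.0654  0.1911] F [ 0.8 -0.2  0.5] w 0.999
t 15.10 tcp [ 0.5913 -0.0654  0.1911] ang 99.70 F [ 0.8 -0.2  0.5] w 0.999 q [-0.24  0.01  1.72  0.    1.41 -1.98]
[224, 0, 87, 37, 2087] rect [ 460.1 -122.7] [23.7 62. ] 8.1 zmax 0.0257
[151, 156, 82, 85, 4966] rect [ 599.4 -166.1] [65.  63.9] 9.5 zmax 0.0423
```

```bash
python3 -m handwheel '[{"dx":-0.06,"dy":0.006,"dz":0.03,"ax":0,"ay":0,"az":0},{"dx":-0.112,"dy":0.012,"dz":0.06,"ax":0,"ay":0,"az":0},{"dx":-0.112,"dy":0.012,"dz":0.1,"ax":0,"ay":0,"az":0},{"dx":-0.112,"dy":0.012,"dz":0.11,"ax":0,"ay":0,"az":0},{"dx":-0.112,"dy":0.012,"dz":0.11,"ax":0,"ay":0,"az":0}]' 0
python3 g.py .6222 -.176 .007 99.4
```

```text
time: 15.78
tool_pos: [0.6208, -0.1715, 0.0814]
tool_rot: [-0.001, 0.646, 0.764, -0.0]
contact_force: [-0.3, -0.4, 0.7]
gripper_width: 1.001
dx -0.0048 dy 0.0007 dz 0.0744 ax -0.002 ay -0.001 az 0.003 ang 99.6->99.4 t 15.8 tcp [ 0.6208 -0.1715  0.0814] F [-0.3 -0.4  0.7] w 1.001
```

```bash
python3 -m handwheel '[{"dx":-0.004,"dy":0.001,"dz":0.03,"ax":0,"ay":0,"az":0},{"dx":-0.004,"dy":0.001,"dz":0.06,"ax":0,"ay":0,"az":0},{"dx":-0.004,"dy":0.001,"dz":0.073,"ax":0,"ay":0,"az":0},{"dx":-0.004,"dy":0.001,"dz":0.073,"ax":0,"ay":0,"az":0}]' 0
python3 -m handwheel '[{"dx":0,"dy":0,"dz":0,"ax":0,"ay":0,"az":0},{"dx":0,"dy":0,"dz":0,"ax":0,"ay":0,"az":0},{"dx":0,"dy":0,"dz":0,"ax":0,"ay":0,"az":0},{"dx":0,"dy":0,"dz":0,"ax":0,"ay":0,"az":0},{"dx":0,"dy":0,"dz":0,"ax":0,"ay":0,"az":0}]' 255
python3 -m handwheel '[{"dx":0,"dy":0,"dz":-0.04,"ax":0,"ay":0,"az":0},{"dx":0,"dy":0,"dz":-0.09,"ax":0,"ay":0,"az":0},{"dx":0,"dy":0,"dz":-0.14,"ax":0,"ay":0,"az":0},{"dx":0,"dy":0,"dz":-0.145,"ax":0,"ay":0,"az":0}]' 
python3 g.py .468 .325 .15 92
```

```text
time: 16.27
tool_pos: [0.6232, -0.1759, 0.0101]
tool_rot: [0.0, 0.646, 0.764, 0.0]
contact_force: [0.6, -0.8, 0.0]
gripper_width: 0.999
time: 16.9
tool_pos: [0.6237, -0.1768, 0.011]
tool_rot: [0.001, 0.646, 0.763, 0.0]
contact_force: [-0.6, 0.9, 5.6]
gripper_width: 0.433
time: 17.4
tool_pos: [0.6254, -0.1776, 0.1601]
tool_rot: [0.004, 0.646, 0.763, 0.001]
contact_force: [-0.1, -0.3, -1.0]
gripper_width: 0.434
dx 0.5218 dy -0.0722 dz 0.0070 ax 0.008 ay 0.004 az 0.131 ang 99.5->92.0 t 17.4 tcp [ 0.6254 -0.1776  0.1601] F [-0.1 -0.3 -1. ] w 0.434
```

```bash
python3 -m handwheel '[{"dx":0.04,"dy":-0.006,"dz":0,"ax":0,"ay":0,"az":0.04},{"dx":0.09,"dy":-0.013,"dz":0,"ax":0,"ay":0,"az":0.08},{"dx":0.14,"dy":-0.02,"dz":0,"ax":0,"ay":0,"az":0.13},{"dx":0.19,"dy":-0.027,"dz":0,"ax":0,"ay":0,"az":0.13},{"dx":0.24,"dy":-0.034,"dz":0,"ax":0,"ay":0,"az":0.13}]' 
python3 g.py .466 .321 .15 92
```

```text
time: 18.02
tool_pos: [0.5478, 0.0559, 0.1526]
tool_rot: [-0.001, 0.694, 0.72, -0.001]
contact_force: [0.9, 0.3, -0.4]
gripper_width: 0.433
dx 0.2678 dy -0.0723 dz 0.0028 ax -0.003 ay -0.000 az 0.001 ang 92.1->92.0 t 18.0 tcp [0.5478 0.0559 0.1526] F [ 0.9  0.3 -0.4] w 0.433
```

```bash
python3 -m handwheel '[{"dx":0.05,"dy":-0.014,"dz":0,"ax":0,"ay":0,"az":0},{"dx":0.1,"dy":-0.028,"dz":0,"ax":0,"ay":0,"az":0},{"dx":0.15,"dy":-0.042,"dz":0,"ax":0,"ay":0,"az":0},{"dx":0.2,"dy":-0.055,"dz":0,"ax":0,"ay":0,"az":0},{"dx":0.245,"dy":-0.066,"dz":0,"ax":0,"ay":0,"az":0}]' 
python3 -m handwheel '[{"dx":0.018,"dy":-0.005,"dz":0.0,"ax":0,"ay":0,"az":0},{"dx":0.018,"dy":-0.005,"dz":0.05,"ax":0,"ay":0,"az":0},{"dx":0.018,"dy":-0.005,"dz":0.1,"ax":0,"ay":0,"az":0}]' 
python3 g.py .466 .321 .016 92
```

```text
time: 18.65
tool_pos: [0.4731, 0.2981, 0.1527]
tool_rot: [-0.0, 0.694, 0.72, -0.001]
contact_force: [0.4, -0.2, -0.3]
gripper_width: 0.434
time: 19.02
tool_pos: [0.4692, 0.3145, 0.0532]
tool_rot: [0.0, 0.694, 0.72, 0.0]
contact_force: [-0.1, -0.8, -1.0]
gripper_width: 0.433
dx 0.0066 dy -0.0030 dz 0.0372 ax 0.001 ay 0.000 az 0.002 ang 92.1->92.0 t 19.0 tcp [0.4692 0.3145 0.0532] F [-0.1 -0.8 -1. ] w 0.433
```

```bash
python3 -m handwheel '[{"dx":0.005,"dy":-0.002,"dz":0.025,"ax":0,"ay":0,"az":0},{"dx":0.005,"dy":-0.002,"dz":0.038,"ax":0,"ay":0,"az":0},{"dx":0.005,"dy":-0.002,"dz":0.038,"ax":0,"ay":0,"az":0}]' 
python3 -m handwheel '[{"dx":0,"dy":0,"dz":0,"ax":0,"ay":0,"az":0},{"dx":0,"dy":0,"dz":0,"ax":0,"ay":0,"az":0},{"dx":0,"dy":0,"dz":0,"ax":0,"ay":0,"az":0}]' 95
python3 -m handwheel '[{"dx":0,"dy":0,"dz":-0.05,"ax":0,"ay":0,"az":0},{"dx":0,"dy":0,"dz":-0.1,"ax":0,"ay":0,"az":0},{"dx":-0.05,"dy":0.02,"dz":-0.15,"ax":0,"ay":0,"az":0},{"dx":-0.10,"dy":0.03,"dz":-0.18,"ax":0,"ay":0,"az":0},{"dx":-0.10,"dy":0.03,"dz":-0.18,"ax":0,"ay":0,"az":0}]'
python3 wc.py c2; python3 g.py .4471 -.2484 .15 -11.4
```

```text
time: 19.4
tool_pos: [0.4668, 0.319, 0.0159]
tool_rot: [-0.0, 0.694, 0.72, -0.001]
contact_force: [0.6, 0.6, -1.0]
gripper_width: 0.436
time: 19.77
tool_pos: [0.4677, 0.32, 0.0177]
tool_rot: [0.0, 0.694, 0.72, 0.001]
contact_force: [0.2, -0.2, -0.7]
gripper_width: 0.628
time: 20.4
tool_pos: [0.5031, 0.2192, 0.2011]
tool_rot: [0.002, 0.695, 0.719, 0.003]
contact_force: [-0.3, 0.8, -0.3]
gripper_width: 0.625
t 20.40 tcp [0.5031 0.2192 0.2011] ang 91.88 F [-0.3  0.8 -0.3] w 0.625 q [ 0.28 -0.11  1.83 -0.    1.42 -1.33]
[415, 92, 100, 89, 5699] case rect [-44.3  72.8] [64.8 64.8] 89.8 zmax 0.0442
[392, 203, 119, 80, 6392] case rect [43.4 71.3] [90.8 64.6] 89.6 zmax 0.0442
dx -0.4659 dy -0.0710 dz 0.0488 ax 0.003 ay -0.005 az 1.803 ang 91.9->-11.4 t 20.4 tcp [0.5022 0.2195 0.1995] F [ 0.2  0.3 -0.1] w 0.629
```

View pics/c2.png

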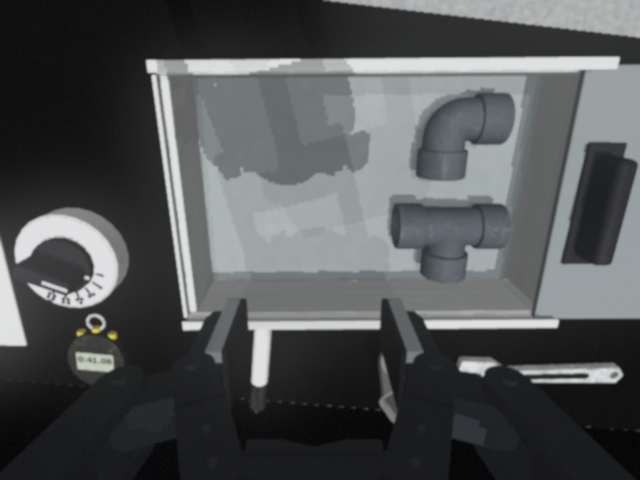

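Elbow is at (465,135) and tee at (445,235), both flat. Next is the union.

```bash
python3 -m handwheel '[{"dx":-0.06,"dy":-0.01,"dz":0,"ax":0,"ay":0,"az":0},{"dx":-0.12,"dy":-0.02,"dz":-0.01,"ax":0,"ay":0,"az":0},{"dx":-0.18,"dy":-0.03,"dz":-0.02,"ax":0,"ay":0,"az":0},{"dx":-0.24,"dy":-0.035,"dz":-0.03,"ax":0,"ay":0,"az":0},{"dx":-0.3,"dy":-0.04,"dz":-0.04,"ax":0,"ay":0,"az":0}]' 0
python3 -m handwheel '[{"dx":-0.06,"dy":-0.01,"dz":0,"ax":0,"ay":0,"az":0},{"dx":-0.12,"dy":-0.02,"dz":0,"ax":0,"ay":0,"az":0},{"dx":-0.15,"dy":-0.02,"dz":0,"ax":0,"ay":0,"az":0}]' 0
python3 wl.py w6; python3 g.py .4471 -.2484 .12 -11.4
```

```text
time: 21.08
tool_pos: [0.4707, -0.0809, 0.2356]
tool_rot: [-0.001, 0.694, 0.72, -0.0]
contact_force: [0.4, -0.4, -0.2]
gripper_width: 0.997
time: 21.45
tool_pos: [0.4561, -0.2323, 0.2351]
tool_rot: [-0.001, 0.695, 0.719, -0.0]
contact_force: [0.8, 0.9, 0.0]
gripper_width: 1.003
t 21.45 tcp [ 0.4561 -0.2323  0.2351] ang 91.98 F [0.8 0.9 0. ] w 1.003 q [-0.62 -0.22  1.87  0.    1.5  -2.22]
[258, 156, 79, 59, 3511] rect [ 446.7 -248.3] [64.  48.6] 78.2 zmax 0.0518
[105, 166, 95, 48, 2040] rect [ 459.4 -384. ] [83.1 21.4] 73.0 zmax 0.0248
[396, 184, 69, 27, 1251] rect [ 457.9 -123.5] [24.7 62.3] 1.1 zmax 0.0254
dx -0.0135 dy -0.0094 dz 0.1151 ax -0.001 ay 0.002 az 1.803 ang 91.9->-11.4 t 21.5 tcp [ 0.4563 -0.2345  0.235 ] F [-1.2 -1.9  0.3] w 1.001
```

```bash
python3 -m handwheel '[{"dx":-0.0135,"dy":-0.009,"dz":0.02,"ax":0,"ay":0,"az":0.18},{"dx":-0.0135,"dy":-0.009,"dz":0.04,"ax":0,"ay":0,"az":0.36},{"dx":-0.0135,"dy":-0.009,"dz":0.06,"ax":0,"ay":0,"az":0.54},{"dx":-0.0135,"dy":-0.009,"dz":0.08,"ax":0,"ay":0,"az":0.72},{"dx":-0.0135,"dy":-0.009,"dz":0.08,"ax":0,"ay":0,"az":0.9}]' 0
python3 -m handwheel '[{"dx":0,"dy":0,"dz":0,"ax":0,"ay":0,"az":0.18},{"dx":0,"dy":0,"dz":0,"ax":0,"ay":0,"az":0.36},{"dx":0,"dy":0,"dz":0,"ax":0,"ay":0,"az":0.54},{"dx":0,"dy":0,"dz":0,"ax":0,"ay":0,"az":0.72},{"dx":0,"dy":0,"dz":0,"ax":0,"ay":0,"az":0.9}]' 0
python3 g.py .4469 -.2484 .012 -11.6
```

```text
time: 22.12
tool_pos: [0.4471, -0.2421, 0.1528]
tool_rot: [-0.003, 0.939, 0.344, -0.002]
contact_force: [-0.8, -0.0, 0.3]
gripper_width: 1.004
time: 22.75
tool_pos: [0.4483, -0.243, 0.1552]
tool_rot: [-0.001, 0.995, -0.098, -0.001]
contact_force: [0.0, 1.2, -0.5]
gripper_width: 0.997
dx -0.0000 dy 0.0058 dz 0.1431 ax -0.002 ay 0.002 az 0.005 ang -11.3->-11.6 t 22.8 tcp [ 0.4483 -0.243   0.1552] F [ 0.   1.2 -0.5] w 0.997
```

```bash
python3 -m handwheel '[{"dx":-0.001,"dy":0.005,"dz":0.03,"ax":0,"ay":0,"az":0},{"dx":-0.001,"dy":0.005,"dz":0.08,"ax":0,"ay":0,"az":0},{"dx":-0.001,"dy":0.005,"dz":0.12,"ax":0,"ay":0,"az":0},{"dx":-0.001,"dy":0.005,"dz":0.142,"ax":0,"ay":0,"az":0},{"dx":-0.001,"dy":0.005,"dz":0.142,"ax":0,"ay":0,"az":0}]' 0
python3 -m handwheel '[{"dx":0,"dy":0,"dz":0,"ax":0,"ay":0,"az":0},{"dx":0,"dy":0,"dz":0,"ax":0,"ay":0,"az":0},{"dx":0,"dy":0,"dz":0,"ax":0,"ay":0,"az":0},{"dx":0,"dy":0,"dz":0,"ax":0,"ay":0,"az":0},{"dx":0,"dy":0,"dz":0,"ax":0,"ay":0,"az":0}]' 255
python3 -m handwheel '[{"dx":0,"dy":0,"dz":-0.04,"ax":0,"ay":0,"az":0},{"dx":0,"dy":0,"dz":-0.09,"ax":0,"ay":0,"az":0},{"dx":0,"dy":0,"dz":-0.14,"ax":0,"ay":0,"az":0},{"dx":0,"dy":0,"dz":-0.15,"ax":0,"ay":0,"az":0}]' 
python3 g.py .53 .23 .16 2
```

```text
time: 23.38
tool_pos: [0.4445, -0.2466, 0.0114]
tool_rot: [-0.002, 0.995, -0.096, -0.003]
contact_force: [0.2, 0.3, 0.2]
gripper_width: 1.002
time: 24.0
tool_pos: [0.4477, -0.2503, 0.0164]
tool_rot: [0.001, 0.995, -0.096, 0.001]
contact_force: [0.5, 1.0, 6.3]
gripper_width: 0.569
time: 24.5
tool_pos: [0.4482, -0.2509, 0.1692]
tool_rot: [0.002, 0.995, -0.096, 0.003]
contact_force: [-0.2, -0.9, 0.0]
gripper_width: 0.568
dx -0.0121 dy -0.4877 dz 0.0074 ax 0.004 ay -0.006 az -0.228 ang -11.1->2.0 t 24.5 tcp [ 0.4482 -0.2509  0.1692] F [-0.2 -0.9  0. ] w 0.568
```

```bash
python3 -m handwheel '[{"dx":-0.001,"dy":-0.04,"dz":0,"ax":0,"ay":0,"az":-0.05},{"dx":-0.002,"dy":-0.09,"dz":0,"ax":0,"ay":0,"az":-0.1},{"dx":-0.003,"dy":-0.14,"dz":0,"ax":0,"ay":0,"az":-0.17},{"dx":-0.005,"dy":-0.19,"dz":0,"ax":0,"ay":0,"az":-0.23},{"dx":-0.006,"dy":-0.24,"dz":0,"ax":0,"ay":0,"az":-0.23}]' 
python3 g.py .53 .23 .16 2
```

```text
time: 25.12
tool_pos: [0.4856, -0.0111, 0.163]
tool_rot: [-0.0, 1.0, 0.018, -0.001]
contact_force: [0.6, 0.7, -0.4]
gripper_width: 0.564
dx 0.0533 dy -0.2393 dz 0.0030 ax -0.000 ay 0.002 az 0.002 ang 2.1->2.0 t 25.1 tcp [ 0.4856 -0.0111  0.163 ] F [ 0.6  0.7 -0.4] w 0.564
```

```bash
python3 -m handwheel '[{"dx":0.01,"dy":-0.05,"dz":0,"ax":0,"ay":0,"az":0},{"dx":0.02,"dy":-0.1,"dz":0,"ax":0,"ay":0,"az":0},{"dx":0.03,"dy":-0.15,"dz":0,"ax":0,"ay":0,"az":0},{"dx":0.045,"dy":-0.2,"dz":0,"ax":0,"ay":0,"az":0},{"dx":0.053,"dy":-0.235,"dz":0,"ax":0,"ay":0,"az":0}]' 
python3 -m handwheel '[{"dx":0,"dy":0,"dz":0.03,"ax":0,"ay":0,"az":0},{"dx":0,"dy":0,"dz":0.07,"ax":0,"ay":0,"az":0},{"dx":0,"dy":0,"dz":0.1,"ax":0,"ay":0,"az":0}]' 
python3 g.py .53 .23 .016 2
```

```text
time: 25.75
tool_pos: [0.53, 0.2258, 0.1628]
tool_rot: [0.0, 1.0, 0.019, -0.001]
contact_force: [0.2, 0.4, -1.0]
gripper_width: 0.569
time: 26.12
tool_pos: [0.5287, 0.2235, 0.061]
tool_rot: [0.001, 1.0, 0.019, -0.002]
contact_force: [0.0, 0.0, 0.0]
gripper_width: 0.565
dx 0.0017 dy -0.0065 dz 0.0450 ax 0.001 ay 0.005 az 0.002 ang 2.1->2.0 t 26.1 tcp [0.5287 0.2235 0.061 ] F [0. 0. 0.] w 0.565
```

```bash
python3 -m handwheel '[{"dx":0,"dy":-0.003,"dz":0.03,"ax":0,"ay":0,"az":0},{"dx":0,"dy":-0.003,"dz":0.043,"ax":0,"ay":0,"az":0},{"dx":0,"dy":-0.003,"dz":0.043,"ax":0,"ay":0,"az":0}]' 
python3 -m handwheel '[{"dx":0,"dy":0,"dz":0,"ax":0,"ay":0,"az":0},{"dx":0,"dy":0,"dz":0,"ax":0,"ay":0,"az":0},{"dx":0,"dy":0,"dz":0,"ax":0,"ay":0,"az":0}]' 60
python3 -m handwheel '[{"dx":0,"dy":0,"dz":-0.05,"ax":0,"ay":0,"az":0},{"dx":0,"dy":0,"dz":-0.1,"ax":0,"ay":0,"az":0},{"dx":0,"dy":0.04,"dz":-0.15,"ax":0,"ay":0,"az":0},{"dx":0,"dy":0.09,"dz":-0.18,"ax":0,"ay":0,"az":0}]'
python3 wc.py c3;  python3 g.py .4579 -.1136 .12 0.9
```

```text
time: 26.5
tool_pos: [0.53, 0.2267, 0.0206]
tool_rot: [0.0, 1.0, 0.018, -0.001]
contact_force: [0.3, 0.2, -1.8]
gripper_width: 0.567
time: 26.88
tool_pos: [0.5248, 0.2265, 0.0194]
tool_rot: [0.001, 1.0, 0.019, -0.007]
contact_force: [-16.4, -0.5, 3.4]
gripper_width: 0.762
time: 27.38
tool_pos: [0.5354, 0.1368, 0.2061]
tool_rot: [-0.0, 1.0, 0.02, 0.003]
contact_force: [1.0, -0.7, 0.1]
gripper_width: 0.761
t 27.38 tcp [0.5354 0.1368 0.2061] ang 2.25 F [ 1.  -0.7  0.1] w 0.761 q [ 0.12 -0.11  1.81 -0.    1.43  0.08]
[278, 35, 66, 96, 5304] case rect [ 37.2 -33.6] [64.4 48.8] 89.1 zmax 0.0539
dx -0.0893 dy 0.2419 dz 0.0902 ax 0.004 ay -0.012 az 0.019 ang 2.0->0.9 t 27.4 tcp [0.5377 0.1315 0.2103] F [ 4.4 -2.5  2.4] w 0.763
```

View pics/c3.png

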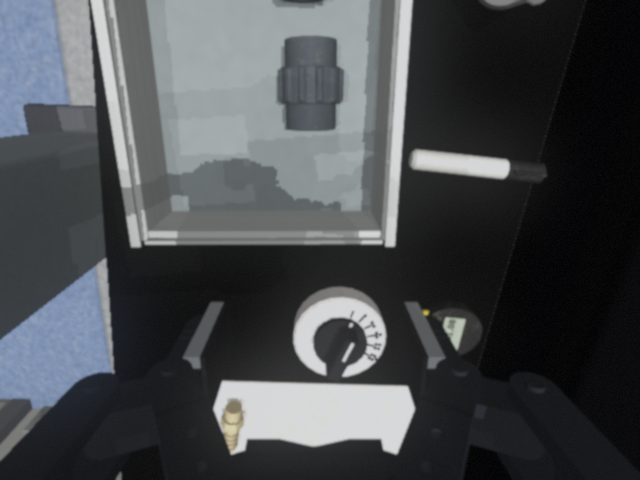

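```bash
python3 -m handwheel '[{"dx":-0.02,"dy":0.05,"dz":0,"ax":0,"ay":0,"az":0},{"dx":-0.04,"dy":0.1,"dz":0.02,"ax":0,"ay":0,"az":0},{"dx":-0.06,"dy":0.16,"dz":0.04,"ax":0,"ay":0,"az":0.02},{"dx":-0.078,"dy":0.21,"dz":0.06,"ax":0,"ay":0,"az":0.02},{"dx":-0.078,"dy":0.235,"dz":0.08,"ax":0,"ay":0,"az":0.02}]' 0
python3 wl.py w7; python3 g.py .4579 -.1136 .006 0.9
```

```text
time: 28.05
tool_pos: [0.4641, -0.1032, 0.1219]
tool_rot: [0.001, 1.0, 0.007, 0.001]
contact_force: [0.5, -0.2, 0.6]
gripper_width: 0.999
t 28.05 tcp [ 0.4641 -0.1032  0.1219] ang 0.79 F [ 0.5 -0.2  0.6] w 0.999 q [-0.38 -0.22  2.06 -0.    1.3  -0.39]
[286, 210, 38, 88, 2238] rect [ 456.7 -122.8] [62.3 24.9] 83.2 zmax 0.0255
dx -0.0050 dy 0.0091 dz 0.1131 ax 0.001 ay 0.002 az -0.003 ang 0.7->0.9 t 28.1 tcp [ 0.463  -0.1042  0.1191] F [-2.8 -1.1 -1.1] w 0.998
```

View pics/w7.png

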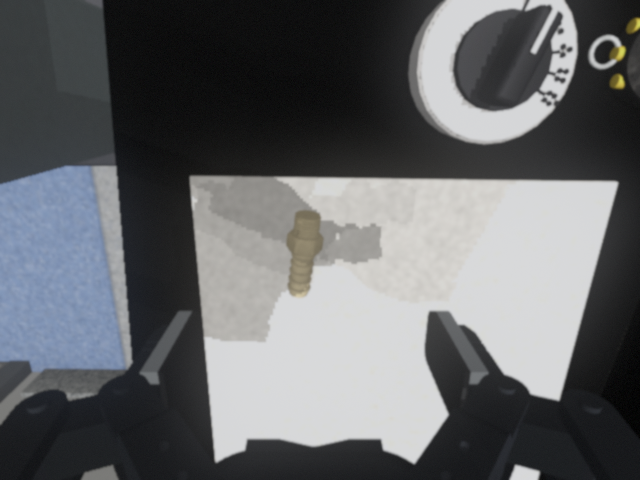

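```bash
python3 - <<'E'
from h import *
p=np.load('w.npy');z=p[...,2]
m=(z>.009)&(z<.04)&(abs(p[...,0]-.457)<.03)&(abs(p[...,1]+.123)<.05)
q=p[m][:,:2]
c=q.mean(0);u,s,v=np.linalg.svd(q-c);d=v[0]*np.sign(v[0][1]);print(c,np.degrees(np.arctan2(d[1],d[0])))
t=(q-c)@d;print(t.min(),t.max());n=np.array([-d[1],d[0]]);w=(q-c)@n
for a in np.arange(-.035,.035,.005):
    k=(t>a)&(t<a+.005)
    if k.sum()>5: print(round(a,3),(w[k].min()*1e3).round(1),(w[k].max()*1e3).round(1))
E
```

```text
[ 0.45729447 -0.11746731] 83.46571741622517
-0.03654408905179715 0.02578755392054536
-0.035 -7.9 8.0
-0.03 -8.5 8.2
-0.025 -8.4 8.1
-0.02 -8.4 8.1
-0.015 -8.2 8.0
-0.01 -8.1 6.9
-0.005 -11.0 9.4
0.0 -12.6 12.2
0.005 -12.6 12.4
0.01 -11.7 11.4
0.015 -8.8 8.7
0.02 -8.9 8.5
0.025 -7.6 8.3
```

```bash
python3 -m handwheel '[{"dx":-0.004,"dy":0.007,"dz":0.04,"ax":0,"ay":0,"az":0.125},{"dx":-0.004,"dy":0.007,"dz":0.08,"ax":0,"ay":0,"az":0.125},{"dx":-0.004,"dy":0.007,"dz":0.1,"ax":0,"ay":0,"az":0.125},{"dx":-0.004,"dy":0.007,"dz":0.1,"ax":0,"ay":0,"az":0.125}]' 100
python3 g.py .4578 -.113 .006 -6.5
```

```text
time: 28.6
tool_pos: [0.4599, -0.107, 0.0206]
tool_rot: [-0.001, 0.999, -0.054, -0.001]
contact_force: [0.2, -0.2, 0.6]
gripper_width: 0.608
dx -0.0014 dy 0.0062 dz 0.0146 ax -0.001 ay 0.003 az 0.006 ang -6.2->-6.5 t 28.6 tcp [ 0.4599 -0.107   0.0206] F [ 0.2 -0.2  0.6] w 0.608
```

```bash
python3 -m handwheel '[{"dx":-0.001,"dy":0.005,"dz":0.01,"ax":0,"ay":0,"az":0},{"dx":-0.001,"dy":0.005,"dz":0.012,"ax":0,"ay":0,"az":0},{"dx":-0.001,"dy":0.005,"dz":0.012,"ax":0,"ay":0,"az":0}]' 
python3 -m handwheel '[{"dx":0,"dy":0,"dz":0,"ax":0,"ay":0,"az":0},{"dx":0,"dy":0,"dz":0,"ax":0,"ay":0,"az":0},{"dx":0,"dy":0,"dz":0,"ax":0,"ay":0,"az":0},{"dx":0,"dy":0,"dz":0,"ax":0,"ay":0,"az":0}]' 255
python3 -m handwheel '[{"dx":0,"dy":0,"dz":-0.04,"ax":0,"ay":0,"az":0},{"dx":0,"dy":0,"dz":-0.09,"ax":0,"ay":0,"az":0},{"dx":0,"dy":0,"dz":-0.14,"ax":0,"ay":0,"az":0},{"dx":0,"dy":0,"dz":-0.15,"ax":0,"ay":0,"az":0}]' 
python3 g.py .44 .24 .16 2
```

```text
time: 28.98
tool_pos: [0.4598, -0.1128, 0.0102]
tool_rot: [0.0, 0.999, -0.054, 0.0]
contact_force: [-0.1, 0.4, 0.1]
gripper_width: 0.609
time: 29.48
tool_pos: [0.4599, -0.1127, 0.0104]
tool_rot: [0.0, 0.999, -0.054, 0.0]
contact_force: [-1.6, 1.6, 5.6]
gripper_width: 0.239
time: 29.98
tool_pos: [0.4615, -0.1135, 0.1638]
tool_rot: [0.001, 0.999, -0.054, 0.004]
contact_force: [0.1, 0.4, -0.5]
gripper_width: 0.236
dx -0.0595 dy -0.3492 dz 0.0025 ax 0.003 ay -0.007 az -0.143 ang -6.2->2.0 t 30.0 tcp [ 0.4615 -0.1135  0.1638] F [ 0.1  0.4 -0.5] w 0.236
```

```bash
python3 -m handwheel '[{"dx":-0.008,"dy":-0.05,"dz":0,"ax":0,"ay":0,"az":-0.04},{"dx":-0.017,"dy":-0.1,"dz":0,"ax":0,"ay":0,"az":-0.1},{"dx":-0.026,"dy":-0.15,"dz":0,"ax":0,"ay":0,"az":-0.14},{"dx":-0.034,"dy":-0.2,"dz":0,"ax":0,"ay":0,"az":-0.14},{"dx":-0.043,"dy":-0.25,"dz":0,"ax":0,"ay":0,"az":-0.14}]' 
python3 g.py .442 .235 .16 2
```

```text
time: 30.6
tool_pos: [0.4424, 0.142, 0.1579]
tool_rot: [0.0, 1.0, 0.016, -0.001]
contact_force: [1.1, 0.1, 0.2]
gripper_width: 0.239
dx 0.0025 dy -0.0930 dz -0.0021 ax 0.000 ay 0.002 az -0.003 ang 1.8->2.0 t 30.6 tcp [0.4424 0.142  0.1579] F [1.1 0.1 0.2] w 0.239
```

```bash
python3 -m handwheel '[{"dx":0.002,"dy":-0.05,"dz":0,"ax":0,"ay":0,"az":0},{"dx":0.002,"dy":-0.085,"dz":0,"ax":0,"ay":0,"az":0},{"dx":0.002,"dy":-0.09,"dz":0.03,"ax":0,"ay":0,"az":0},{"dx":0.002,"dy":-0.09,"dz":0.07,"ax":0,"ay":0,"az":0},{"dx":0.002,"dy":-0.09,"dz":0.11,"ax":0,"ay":0,"az":0}]' 
python3 g.py .442 .235 .014 2
```

```text
time: 31.22
tool_pos: [0.4416, 0.2304, 0.047]
tool_rot: [0.0, 1.0, 0.016, -0.001]
contact_force: [0.4, -0.2, 0.1]
gripper_width: 0.237
dx 0.0006 dy -0.0046 dz 0.0330 ax 0.001 ay 0.002 az -0.002 ang 1.9->2.0 t 31.2 tcp [0.4416 0.2304 0.047 ] F [ 0.4 -0.2  0.1] w 0.237
```

```bash
python3 -m handwheel '[{"dx":0,"dy":-0.002,"dz":0.02,"ax":0,"ay":0,"az":0},{"dx":0,"dy":-0.002,"dz":0.033,"ax":0,"ay":0,"az":0},{"dx":0,"dy":-0.002,"dz":0.033,"ax":0,"ay":0,"az":0}]' 
python3 -m handwheel '[{"dx":0,"dy":0,"dz":0,"ax":0,"ay":0,"az":0},{"dx":0,"dy":0,"dz":0,"ax":0,"ay":0,"az":0},{"dx":0,"dy":0,"dz":0,"ax":0,"ay":0,"az":0}]' 155
python3 -m handwheel '[{"dx":0,"dy":0,"dz":-0.05,"ax":0,"ay":0,"az":0},{"dx":0,"dy":0,"dz":-0.1,"ax":0,"ay":0,"az":0},{"dx":0,"dy":0.04,"dz":-0.15,"ax":0,"ay":0,"az":0},{"dx":0,"dy":0.06,"dz":-0.18,"ax":0,"ay":0,"az":0}]'
python3 wc.py c4; python3 det.py; python3 g.py .4597 -.384 .14 -17.1
```

```text
time: 31.6
tool_pos: [0.4465, 0.2329, 0.0174]
tool_rot: [-0.001, 1.0, 0.016, 0.004]
contact_force: [9.6, 0.6, 1.5]
gripper_width: 0.237
time: 31.98
tool_pos: [0.4502, 0.2342, 0.0214]
tool_rot: [-0.002, 1.0, 0.016, 0.008]
contact_force: [12.2, 0.8, 11.1]
gripper_width: 0.39
time: 32.48
tool_pos: [0.4447, 0.1716, 0.1979]
tool_rot: [0.0, 1.0, 0.016, 0.001]
contact_force: [0.9, -0.1, -0.0]
gripper_width: 0.39
t 32.48 tcp [0.4447 0.1716 0.1979] ang 1.82 F [ 0.9 -0.1 -0. ] w 0.390 q [ 0.21 -0.29  1.99 -0.    1.45  0.18]
[286, 0, 84, 32, 2105] case rect [-40.7  49.9] [17.1 58.1] 86.2 zmax 0.0435
[397, 0, 101, 54, 3330] case rect [43.  42.3] [34.3 63.9] 86.9 zmax 0.0443
[393, 93, 69, 90, 5127] case rect [ 36.8 -33.6] [63.8 48.8] 89.6 zmax 0.0538
[306, 100, 32, 79, 1659] case rect [-43.9 -37. ] [61.4 24.9] 89.2 zmax 0.0276
1 [362. 183.] 850 med [ 0.7018 -0.2306  0.041 ] max z 0.07 rect [ 702. -230.] [461.   4.] 86.0
2 [280. 195.] 146 med [ 0.6733 -0.0095  0.015 ] max z 0.022 rect [673. -12.] [60. 22.] 1.1
12 [458. 226.] 147 med [ 0.5909 -0.4921  0.0138] max z 0.0193 rect [ 589. -493.] [74. 17
[... 704 characters left out ...]
  18] ((567.6331787109375, 8.306504249572754), (18.640235900878906, 7.43420934677124), 45.05562210083008) 0.06537473523180948
rim [227 245   4   3  12] ((528.36474609375, 119.27311706542969), (5.97886323928833, 8.611388206481934), 4.0786004066467285) 0.07270510633950256
rim [198 249  34  49 254] ((443.7122802734375, 126.40934753417969), (69.50839233398438, 145.37367248535156), 60.5151252746582) 0.08348302875033542
rim [147 296  29   4  90] ((394.9927673339844, 285.0973205566406), (7.590806007385254, 71.2342300415039), 0.42432403564453125) 0.08391940408161935
dx -0.0037 dy 0.5558 dz 0.0596 ax -0.002 ay -0.006 az 0.328 ang 1.7->-17.1 t 32.6 tcp [0.4465 0.1716 0.1999] F [ 0.   0.4 -0.8] w 0.392
```

View pics/c4.png

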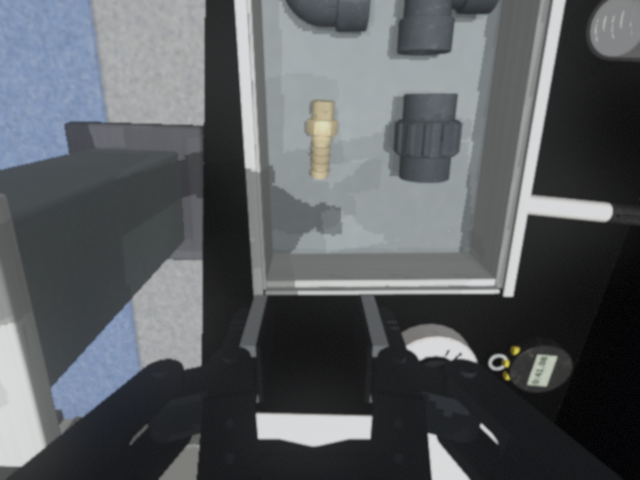

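The barb is in the case at (320,140), and the union is at (427,140). The offcut has been knocked from (0.460,-0.384) to about (0.447,-0.351), so I'm going to its new place.

```bash
python3 -m handwheel '[{"dx":0,"dy":0.05,"dz":0,"ax":0,"ay":0,"az":0},{"dx":0,"dy":0.11,"dz":0,"ax":0,"ay":0,"az":0.1},{"dx":0,"dy":0.17,"dz":0,"ax":0,"ay":0,"az":0.2},{"dx":0,"dy":0.23,"dz":0,"ax":0,"ay":0,"az":0.33},{"dx":0,"dy":0.29,"dz":0,"ax":0,"ay":0,"az":0.33}]' 100
python3 g.py .448 -.33 .15 -17.5
```

```text
time: 33.2
tool_pos: [0.4528, -0.1183, 0.194]
tool_rot: [-0.001, 0.989, -0.149, -0.002]
contact_force: [1.2, -0.5, 0.8]
gripper_width: 0.604
dx 0.0578 dy 0.2038 dz 0.0437 ax -0.001 ay 0.003 az 0.007 ang -17.1->-17.5 t 33.2 tcp [ 0.4528 -0.1183  0.194 ] F [ 1.2 -0.5  0.8] w 0.604
```

```bash
python3 -m handwheel '[{"dx":0.017,"dy":0.06,"dz":0.01,"ax":0,"ay":0,"az":0},{"dx":0.034,"dy":0.12,"dz":0.02,"ax":0,"ay":0,"az":0},{"dx":0.051,"dy":0.18,"dz":0.03,"ax":0,"ay":0,"az":0},{"dx":0.057,"dy":0.2,"dz":0.04,"ax":0,"ay":0,"az":0},{"dx":0.057,"dy":0.2,"dz":0.04,"ax":0,"ay":0,"az":0}]' 100
python3 wl.py w8;python3 g.py .448 -.351 .006 -17.5
```

```text
time: 33.83
tool_pos: [0.4481, -0.3249, 0.1527]
tool_rot: [-0.002, 0.989, -0.15, -0.003]
contact_force: [0.0, 0.4, -0.1]
gripper_width: 0.61
t 33.83 tcp [ 0.4481 -0.3249  0.1527] ang -17.21 F [ 0.   0.4 -0.1] w 0.610 q [-0.76 -0.05  1.85  0.    1.35 -0.46]
[312, 195, 29, 107, 2791] rect [ 448.7 -352.1] [82.7 20.8] 72.7 zmax 0.0246
dx 0.0079 dy 0.0263 dz 0.1476 ax -0.003 ay 0.005 az 0.007 ang -17.1->-17.5 t 33.9 tcp [ 0.4487 -0.3241  0.1537] F [-0.7  0.1  0.1] w 0.608
```

View pics/w8.png

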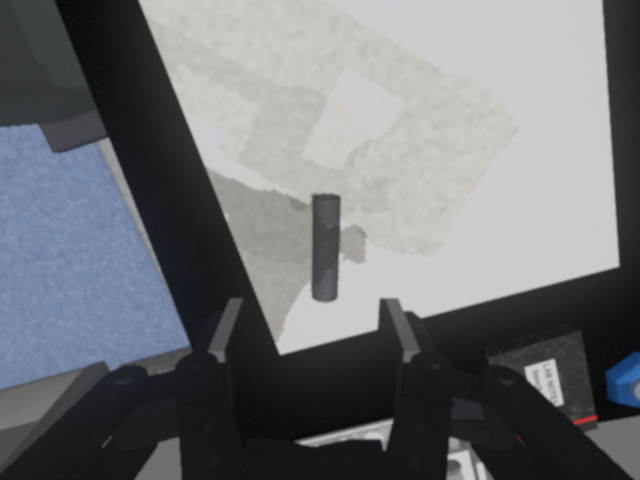

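```bash
python3 -m handwheel '[{"dx":0.009,"dy":0.026,"dz":0.04,"ax":0,"ay":0,"az":0},{"dx":0.009,"dy":0.026,"dz":0.09,"ax":0,"ay":0,"az":0},{"dx":0.009,"dy":0.026,"dz":0.125,"ax":0,"ay":0,"az":0},{"dx":0.009,"dy":0.026,"dz":0.125,"ax":0,"ay":0,"az":0}]' 100
python3 g.py .4487 -.3521 .006 -17.3
```

```text
time: 34.38
tool_pos: [0.4487, -0.3488, 0.0278]
tool_rot: [-0.003, 0.989, -0.148, -0.003]
contact_force: [-0.3, 0.4, 0.4]
gripper_width: 0.608
dx 0.0011 dy 0.0032 dz 0.0218 ax -0.004 ay 0.007 az 0.006 ang -17.0->-17.3 t 34.4 tcp [ 0.4487 -0.3488  0.0278] F [-0.3  0.4  0.4] w 0.608
```

```bash
python3 -m handwheel '[{"dx":0,"dy":0.002,"dz":0.012,"ax":0,"ay":0,"az":0},{"dx":0,"dy":0.002,"dz":0.019,"ax":0,"ay":0,"az":0},{"dx":0,"dy":0.002,"dz":0.019,"ax":0,"ay":0,"az":0}]' 
python3 -m handwheel '[{"dx":0,"dy":0,"dz":0,"ax":0,"ay":0,"az":0},{"dx":0,"dy":0,"dz":0,"ax":0,"ay":0,"az":0},{"dx":0,"dy":0,"dz":0,"ax":0,"ay":0,"az":0},{"dx":0,"dy":0,"dz":0,"ax":0,"ay":0,"az":0}]' 255
python3 -m handwheel '[{"dx":0,"dy":0,"dz":-0.04,"ax":0,"ay":0,"az":0},{"dx":0,"dy":0,"dz":-0.09,"ax":0,"ay":0,"az":0},{"dx":0,"dy":0,"dz":-0.14,"ax":0,"ay":0,"az":0},{"dx":0,"dy":0,"dz":-0.15,"ax":0,"ay":0,"az":0}]' 
python3 g.py .50 .165 .16 -88
```

```text
time: 34.75
tool_pos: [0.4502, -0.3547, 0.0131]
tool_rot: [0.0, 0.989, -0.148, 0.0]
contact_force: [-1.0, -0.3, -0.5]
gripper_width: 0.609
time: 35.25
tool_pos: [0.4506, -0.3552, 0.0136]
tool_rot: [0.001, 0.989, -0.148, 0.001]
contact_force: [-0.2, 0.4, 5.3]
gripper_width: 0.22
time: 35.75
tool_pos: [0.4516, -0.3561, 0.167]
tool_rot: [0.002, 0.989, -0.148, 0.003]
contact_force: [0.5, -0.0, -1.0]
gripper_width: 0.226
dx -0.1067 dy -0.5124 dz 0.0046 ax -0.001 ay -0.008 az 1.238 ang -17.1->-88.0 t 35.8 tcp [ 0.4516 -0.3561  0.167 ] F [ 0.5 -0.  -1. ] w 0.226
```

```bash
python3 -m handwheel '[{"dx":-0.01,"dy":-0.05,"dz":0,"ax":0,"ay":0,"az":0.15},{"dx":-0.02,"dy":-0.1,"dz":0,"ax":0,"ay":0,"az":0.32},{"dx":-0.03,"dy":-0.15,"dz":0,"ax":0,"ay":0,"az":0.49},{"dx":-0.04,"dy":-0.2,"dz":0,"ax":0,"ay":0,"az":0.66},{"dx":-0.05,"dy":-0.25,"dz":0,"ax":0,"ay":0,"az":0.83}]' 
python3 g.py .479 .17 .16 -88
```

```text
time: 36.38
tool_pos: [0.4745, -0.099, 0.1607]
tool_rot: [0.0, 0.844, -0.537, -0.001]
contact_force: [0.6, -0.5, -1.1]
gripper_width: 0.222
dx -0.2418 dy -0.1179 dz 0.0010 ax 0.002 ay 0.002 az 0.402 ang -65.0->-88.0 t 36.4 tcp [ 0.4745 -0.099   0.1607] F [ 0.6 -0.5 -1.1] w 0.222
```

```bash
python3 -m handwheel '[{"dx":-0.05,"dy":-0.024,"dz":0,"ax":0,"ay":0,"az":0.15},{"dx":-0.1,"dy":-0.048,"dz":0,"ax":0,"ay":0,"az":0.3},{"dx":-0.15,"dy":-0.072,"dz":0,"ax":0,"ay":0,"az":0.4},{"dx":-0.2,"dy":-0.096,"dz":0,"ax":0,"ay":0,"az":0.4},{"dx":-0.238,"dy":-0.116,"dz":0,"ax":0,"ay":0,"az":0.4}]' 
python3 -m handwheel '[{"dx":0,"dy":0,"dz":0,"ax":0,"ay":0,"az":0},{"dx":0,"dy":0,"dz":0.05,"ax":0,"ay":0,"az":0},{"dx":0,"dy":0,"dz":0.08,"ax":0,"ay":0,"az":0},{"dx":0,"dy":0,"dz":0.08,"ax":0,"ay":0,"az":0}]'
python3 g.py .479 .17 .017 -88; python3 wc.py c5
```

```text
time: 37.0
tool_pos: [0.477, 0.1657, 0.1607]
tool_rot: [0.001, 0.723, -0.691, -0.001]
contact_force: [0.2, 0.0, 0.8]
gripper_width: 0.22
time: 37.5
tool_pos: [0.4752, 0.1624, 0.0785]
tool_rot: [0.004, 0.722, -0.692, -0.002]
contact_force: [-0.4, 0.1, -0.4]
gripper_width: 0.225
dx -0.0076 dy -0.0047 dz 0.0615 ax 0.009 ay -0.002 az 0.007 ang -87.6->-88.0 t 37.5 tcp [0.4752 0.1624 0.0785] F [-0.4  0.1 -0.4] w 0.225
t 37.50 tcp [0.4752 0.1624 0.0785] ang -87.60 F [-0.4  0.1 -0.4] w 0.225 q [ 0.18 -0.09  2.02 -0.    1.22  1.71]
[0, 83, 80, 121, 4952] case rect [40.3 42. ] [33.3 57.2] 89.1 zmax 0.0441
[91, 101, 160, 106, 14025] case rect [ 37.4 -33.6] [48.6 64.5] 0.1 zmax 0.0538
[271, 204, 85, 201, 10313] case rect [-17.3 -98.1] [32.3 83.5] 86.4 zmax 0.0893
[0, 238, 67, 110, 5962] case rect [-40.9  58.1] [36.1 60. ] 89.6 zmax 0.0433
[149, 271, 112, 39, 3086] case rect [-43.1 -37. ] [62.3 22.3] 81.0 zmax 0.0273
```

View pics/c5.png

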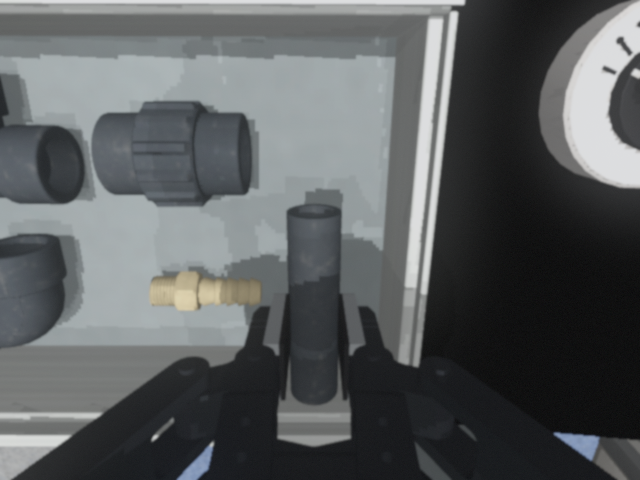

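```bash
python3 -m handwheel '[{"dx":-0.006,"dy":-0.003,"dz":0.01,"ax":0,"ay":0,"az":0},{"dx":-0.006,"dy":-0.003,"dz":0.03,"ax":0,"ay":0,"az":0},{"dx":-0.006,"dy":-0.003,"dz":0.05,"ax":0,"ay":0,"az":0},{"dx":-0.006,"dy":-0.003,"dz":0.06,"ax":0,"ay":0,"az":0},{"dx":-0.006,"dy":-0.003,"dz":0.06,"ax":0,"ay":0,"az":0}]'
python3 g.py .479 .17 .016 -88
```

```text
time: 38.17
tool_pos: [0.4813, 0.17, 0.0226]
tool_rot: [0.0, 0.722, -0.692, -0.0]
contact_force: [0.5, 0.1, -0.3]
gripper_width: 0.221
dx -0.0000 dy 0.0023 dz 0.0066 ax 0.000 ay -0.000 az 0.008 ang -87.5->-88.0 t 38.2 tcp [0.4813 0.17   0.0226] F [ 0.5  0.1 -0.3] w 0.221
```

```bash
python3 -m handwheel '[{"dx":0,"dy":0,"dz":0.004,"ax":0,"ay":0,"az":0},{"dx":0,"dy":0,"dz":0.006,"ax":0,"ay":0,"az":0},{"dx":0,"dy":0,"dz":0.006,"ax":0,"ay":0,"az":0}]'
python3 -m handwheel '[{"dx":0,"dy":0,"dz":0,"ax":0,"ay":0,"az":0},{"dx":0,"dy":0,"dz":0,"ax":0,"ay":0,"az":0},{"dx":0,"dy":0,"dz":0,"ax":0,"ay":0,"az":0}]' 160
python3 -m handwheel '[{"dx":0,"dy":0,"dz":-0.05,"ax":0,"ay":0,"az":0},{"dx":0,"dy":0,"dz":-0.1,"ax":0,"ay":0,"az":0},{"dx":0,"dy":0,"dz":-0.15,"ax":0,"ay":0,"az":0},{"dx":-0.04,"dy":0,"dz":-0.2,"ax":0,"ay":0,"az":0},{"dx":-0.06,"dy":0,"dz":-0.23,"ax":0,"ay":0,"az":0}]'
python3 wc.py c6
python3 - <<'E'
from h import *
f=grab('top','top6')
E
```

```text
time: 38.55
tool_pos: [0.4813, 0.17, 0.0169]
tool_rot: [-0.0, 0.722, -0.692, 0.0]
contact_force: [-0.3, 0.2, -0.8]
gripper_width: 0.222
time: 38.92
tool_pos: [0.4813, 0.17, 0.0168]
tool_rot: [-0.0, 0.722, -0.692, 0.0]
contact_force: [0.0, 0.9, 0.4]
gripper_width: 0.372
time: 39.55
tool_pos: [0.4793, 0.2312, 0.2501]
tool_rot: [-0.002, 0.722, -0.692, 0.001]
contact_force: [0.9, -0.1, 0.5]
gripper_width: 0.37
t 39.55 tcp [0.4793 0.2312 0.2501] ang -87.53 F [ 0.9 -0.1  0.5] w 0.370 q [ 0.31 -0.18  1.81  0.    1.51  1.84]
[147, 90, 108, 75, 5635] case rect [44.4 71.6] [64.1 90.5] 0.2 zmax 0.0443
[282, 109, 74, 57, 3566] case rect [ 37.3 -33.7] [49.  63.8] 0.1 zmax 0.0538
[365, 144, 25, 86, 1820] case rect [-10.7 -91.1] [82.2 21. ] 0.5 zmax 0.0268
[171, 186, 70, 67, 3264] case rect [-43.2  73. ] [63.7 64.9] 0.2 zmax 0.0442
[290, 207, 62, 24, 1009] case rect [-43.4 -37. ] [24.8 61. ] 0.7 zmax 0.0276
```

View pics/c6.png

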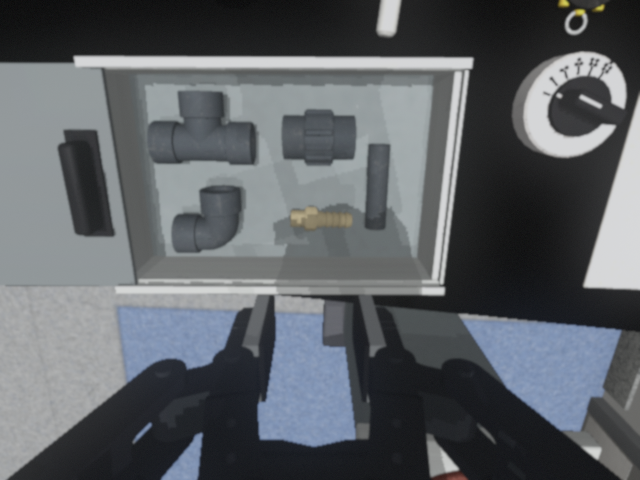

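View pics/top6.png

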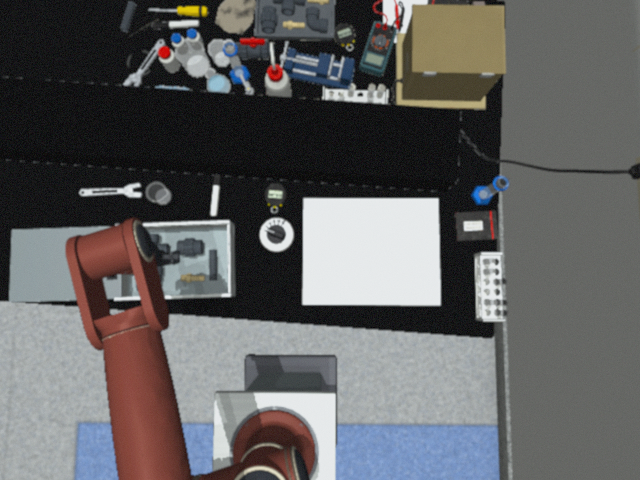

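All five pieces are flat in the case with tops at or below 54 mm, under the 63 mm rim, and the liner is empty. Closing the lid.

```bash
python3 g.py .487 .418 .16 -88;  python3 -m handwheel '[{"dx":-0.06,"dy":0,"dz":0.02,"ax":0,"ay":0,"az":0},{"dx":-0.12,"dy":0,"dz":0.04,"ax":0,"ay":0,"az":0},{"dx":-0.18,"dy":-0.001,"dz":0.06,"ax":0,"ay":0,"az":0},{"dx":-0.186,"dy":-0.015,"dz":0.09,"ax":0,"ay":0,"az":0},{"dx":-0.186,"dy":-0.015,"dz":0.09,"ax":0,"ay":0,"az":0}]' 130
python3 g.py .487 .4175 .082 -88
```

```text
dx -0.1851 dy -0.0140 dz 0.0928 ax -0.009 ay 0.003 az 0.010 ang -87.4->-88.0 t 39.6 tcp [0.4806 0.2321 0.2521] F [ 0.8  0.7 -0.4] w 0.372
time: 40.28
tool_pos: [0.4836, 0.415, 0.1515]
tool_rot: [0.004, 0.722, -0.692, -0.001]
contact_force: [-1.0, -0.4, -0.3]
gripper_width: 0.489
dx -0.0027 dy -0.0040 dz 0.0694 ax 0.007 ay -0.005 az 0.009 ang -87.5->-88.0 t 40.3 tcp [0.4836 0.415  0.1515] F [-1.  -0.4 -0.3] w 0.489
```

```bash
python3 -m handwheel '[{"dx":-0.002,"dy":-0.002,"dz":0.04,"ax":0,"ay":0,"az":0},{"dx":-0.002,"dy":-0.002,"dz":0.069,"ax":0,"ay":0,"az":0},{"dx":-0.002,"dy":-0.002,"dz":0.07,"ax":0,"ay":0,"az":0},{"dx":-0.002,"dy":-0.002,"dz":0.07,"ax":0,"ay":0,"az":0}]' 130
python3 -m handwheel '[{"dx":0,"dy":0,"dz":0,"ax":0,"ay":0,"az":0},{"dx":0,"dy":0,"dz":0,"ax":0,"ay":0,"az":0},{"dx":0,"dy":0,"dz":0,"ax":0,"ay":0,"az":0},{"dx":0,"dy":0,"dz":0,"ax":0,"ay":0,"az":0}]' 255
python3 g.py .497 .1445 .084 -88
```

```text
time: 40.78
tool_pos: [0.4884, 0.4183, 0.0885]
tool_rot: [-0.001, 0.722, -0.692, 0.0]
contact_force: [0.5, 0.7, -0.4]
gripper_width: 0.489
time: 41.28
tool_pos: [0.4886, 0.4186, 0.089]
tool_rot: [-0.001, 0.722, -0.692, 0.001]
contact_force: [-1.4, -2.5, 6.2]
gripper_width: 0.138
dx 0.2742 dy 0.0034 dz 0.0049 ax -0.002 ay 0.000 az 0.008 ang -87.5->-88.0 t 41.3 tcp [0.4886 0.4186 0.089 ] F [-1.4 -2.5  6.2] w 0.138
```

```bash
python3 -m handwheel '[{"dx":0.03,"dy":0,"dz":0,"ax":0,"ay":0,"az":0},{"dx":0.07,"dy":0.001,"dz":0,"ax":0,"ay":0,"az":0},{"dx":0.11,"dy":0.001,"dz":0,"ax":0,"ay":0,"az":0},{"dx":0.15,"dy":0.001,"dz":0,"ax":0,"ay":0,"az":0},{"dx":0.19,"dy":0.002,"dz":0,"ax":0,"ay":0,"az":0}]' 
python3 -m handwheel '[{"dx":0.03,"dy":0,"dz":0,"ax":0,"ay":0,"az":0},{"dx":0.05,"dy":0,"dz":0,"ax":0,"ay":0,"az":0},{"dx":0.065,"dy":0.001,"dz":0,"ax":0,"ay":0,"az":0},{"dx":0.065,"dy":0.001,"dz":0,"ax":0,"ay":0,"az":0}]' 
python3 g.py .497 .1425 .084 -88
```

```text
time: 41.9
tool_pos: [0.496, 0.2289, 0.089]
tool_rot: [-0.004, 0.722, -0.692, 0.001]
contact_force: [6.4, 3.5, -0.5]
gripper_width: 0.136
time: 42.4
tool_pos: [0.4987, 0.1625, 0.089]
tool_rot: [-0.002, 0.722, -0.692, 0.003]
contact_force: [6.3, -2.2, 4.5]
gripper_width: 0.136
dx 0.0199 dy 0.0026 dz 0.0050 ax -0.008 ay -0.001 az 0.007 ang -87.6->-88.0 t 42.4 tcp [0.4987 0.1625 0.089 ] F [ 6.3 -2.2  4.5] w 0.136
```

```bash
python3 -m handwheel '[{"dx":0.007,"dy":0,"dz":0,"ax":0,"ay":0,"az":0},{"dx":0.012,"dy":0.001,"dz":0,"ax":0,"ay":0,"az":0},{"dx":0.014,"dy":0.001,"dz":0,"ax":0,"ay":0,"az":0}]' 
python3 -m handwheel '[{"dx":0.003,"dy":0,"dz":0,"ax":0,"ay":0,"az":0},{"dx":0.005,"dy":0,"dz":0,"ax":0,"ay":0,"az":0},{"dx":0.005,"dy":0,"dz":0,"ax":0,"ay":0,"az":0}]' 
python3 g.py .497 .1425 .084 -88
```

```text
time: 42.78
tool_pos: [0.4991, 0.15, 0.0891]
tool_rot: [-0.004, 0.722, -0.692, 0.003]
contact_force: [10.0, 3.3, 1.5]
gripper_width: 0.14
time: 43.15
tool_pos: [0.4993, 0.145, 0.089]
tool_rot: [-0.004, 0.722, -0.692, 0.003]
contact_force: [9.7, 1.7, 1.6]
gripper_width: 0.139
dx 0.0024 dy 0.0025 dz 0.0050 ax -0.010 ay 0.001 az 0.008 ang -87.5->-88.0 t 43.1 tcp [0.4993 0.145  0.089 ] F [9.7 1.7 1.6] w 0.139
```

```bash
python3 -m handwheel '[{"dx":0.002,"dy":0.001,"dz":0,"ax":0,"ay":0,"az":0},{"dx":0.002,"dy":0.001,"dz":0,"ax":0,"ay":0,"az":0}]' 
python3 -m handwheel '[{"dx":0.002,"dy":0.001,"dz":0,"ax":0,"ay":0,"az":0},{"dx":0.002,"dy":0.001,"dz":0,"ax":0,"ay":0,"az":0},{"dx":0.002,"dy":0.001,"dz":0,"ax":0,"ay":0,"az":0}]' 
```

```text
time: 43.4
tool_pos: [0.4994, 0.1437, 0.0891]
tool_rot: [-0.006, 0.722, -0.692, 0.004]
contact_force: [14.3, 5.3, -1.5]
gripper_width: 0.14
time: 43.78
tool_pos: [0.4993, 0.1436, 0.0891]
tool_rot: [-0.008, 0.722, -0.692, 0.003]
contact_force: [18.2, 11.8, -5.7]
gripper_width: 0.134
```

```bash
python3 -m handwheel '[{"dx":0,"dy":0,"dz":0,"ax":0,"ay":0,"az":0},{"dx":0,"dy":0,"dz":0,"ax":0,"ay":0,"az":0},{"dx":0,"dy":0,"dz":0,"ax":0,"ay":0,"az":0}]' 130
python3 -m handwheel '[{"dx":0,"dy":0,"dz":-0.05,"ax":0,"ay":0,"az":0},{"dx":0,"dy":0,"dz":-0.1,"ax":0,"ay":0,"az":0},{"dx":0.03,"dy":0,"dz":-0.14,"ax":0,"ay":0,"az":0},{"dx":0.06,"dy":0,"dz":-0.14,"ax":0,"ay":0,"az":0},{"dx":0.06,"dy":0,"dz":-0.14,"ax":0,"ay":0,"az":0}]'
python3 - <<'E'
from h import *
st();f=grab('wrist','w9');p=cloud(f);z=p[...,2]
m=((z>0.085)&(z<0.12)&(abs(p[...,1]-.145)<.05)&(abs(p[...,0]-.495)<.08)).astype('uint8')
k,l,s,c=cv2.connectedComponentsWithStats(m)
for i in range(1,k):
    if s[i,4]>200: q=p[l==i];print(s[i],cv2.minAreaRect((q[:,:2]*1000).astype('float32')))
E
python3 g.py .564 -.022 .2 -90
```

```text
time: 44.15
tool_pos: [0.4925, 0.1402, 0.0858]
tool_rot: [0.001, 0.722, -0.692, -0.001]
contact_force: [-0.3, 0.0, 0.9]
gripper_width: 0.493
time: 44.78
tool_pos: [0.496, 0.0792, 0.2269]
tool_rot: [0.0, 0.721, -0.693, 0.0]
contact_force: [0.7, 0.5, -0.5]
gripper_width: 0.49
t 44.77 tcp [0.496  0.0792 0.2269] ang -87.70 F [ 0.7  0.5 -0.5] w 0.490 q [ 0.01 -0.24  1.9  -0.    1.49  1.54]
[ 213  160   27   99 2005] ((498.7980651855469, 143.03587341308594), (73.09101104736328, 14.705507278442383), 2.3740692138671875)
dx 0.1048 dy -0.0642 dz 0.0261 ax 0.001 ay 0.000 az 0.041 ang -87.6->-90.0 t 44.8 tcp [0.4956 0.0801 0.2262] F [-0.4  0.6  0.7] w 0.489
```

View pics/w9.png

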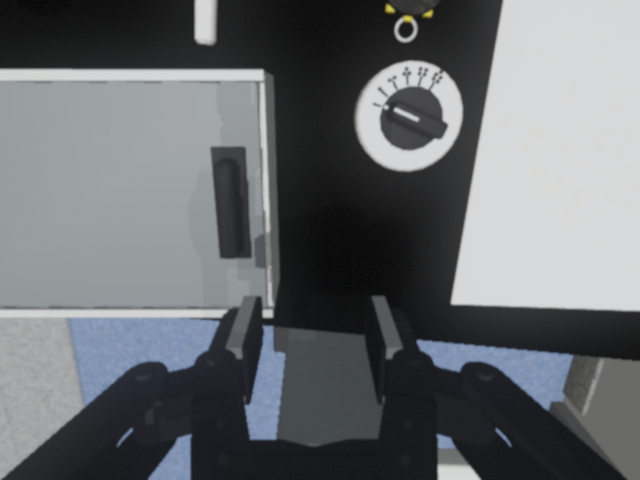

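The lid is shut; it moved 275 mm to a hard stop, and the handle is now at (230,205). Next I'll look closely at the dial, at (408,115).

```bash
python3 -m handwheel '[{"dx":0.04,"dy":-0.036,"dz":0.02,"ax":0,"ay":0,"az":0},{"dx":0.08,"dy":-0.072,"dz":0.04,"ax":0,"ay":0,"az":0},{"dx":0.105,"dy":-0.09,"dz":0.065,"ax":0,"ay":0,"az":0},{"dx":0.105,"dy":-0.09,"dz":0.065,"ax":0,"ay":0,"az":0}]' 130
python3 -m handwheel '[{"dx":0,"dy":0,"dz":0,"ax":0,"ay":0,"az":0}]'
python3 - <<'E'
from h import *
st();f=grab('wrist','w10');p=cloud(f);np.save('wd.npy',p);z=p[...,2]
import pickle;pickle.dump(f,open('wd.pkl','wb'))
m=(z>.05)&(z<.07)&(abs(p[...,0]-.564)<.05)&(abs(p[...,1]+.022)<.05)
q=p[m];print(cv2.minAreaRect((q[:,:2]*1000).astype('float32')),q[:,2].max())
m2=(z>.018)&(z<.028)&(abs(p[...,0]-.564)<.06)&(abs(p[...,1]+.022)<.06)
print(cv2.minEnclosingCircle((p[m2][:,:2]*1000).astype('float32')))
v,u=np.where(m);print(u.mean(),v.mean())
E
```

```text
time: 45.32
tool_pos: [0.5889, -0.0207, 0.1574]
tool_rot: [0.002, 0.722, -0.692, -0.003]
contact_force: [-0.6, 0.6, -0.8]
gripper_width: 0.49
time: 45.45
tool_pos: [0.5899, -0.0194, 0.1612]
tool_rot: [0.0, 0.722, -0.692, -0.001]
contact_force: [-0.0, 1.0, 0.3]
gripper_width: 0.492
t 45.45 tcp [ 0.5899 -0.0194  0.1612] ang -87.50 F [-0.   1.   0.3] w 0.492 q [-0.16  0.02  1.76  0.    1.36  1.37]
((567.4473266601562, 0.049560546875), (45.90681076049805, 13.777242660522461), 69.68872833251953) 0.06096260700856537
((567.0540161132812, 0.35532572865486145), 45.113704681396484)
282.56276445698165 259.41889985895625
```

View pics/w10.png

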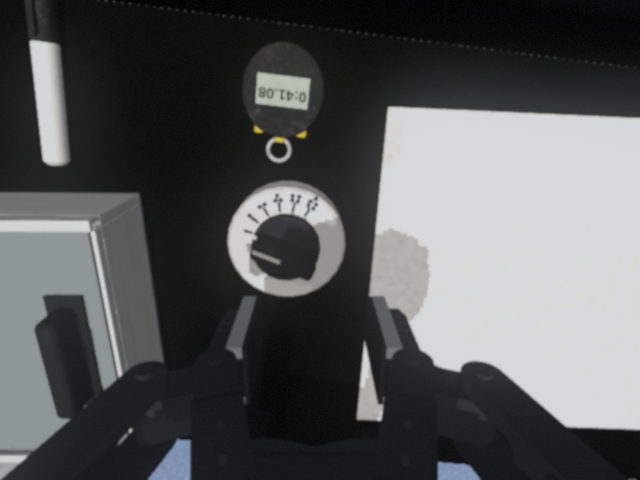

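```bash
python3 - <<'E'
from h import *
import pickle
f=pickle.load(open('wd.pkl','rb'));C=np.array([.5672,.0003])
K=np.array(f['K']);R=rot(f['rotation']);o=np.array(f['xyz'])
N=600;s=0.1/N
j,i=np.meshgrid(np.arange(N),np.arange(N))
X=C[0]+(N/2-i)*s;Y=C[1]+(N/2-j)*s  # up=+x,left=+y
P=np.stack([X,Y,np.full_like(X,.024)],-1)-o
c=P@R
u=(K[0,2]+K[0,0]*c[...,0]/-c[...,2]).astype('float32');v=(K[1,2]-K[1,1]*c[...,1]/-c[...,2]).astype('float32')
im=cv2.remap(f['image'],u,v,cv2.INTER_CUBIC);cv2.imwrite('pics/rect.png',im)
g=cv2.cvtColor(im,cv2.COLOR_BGR2GRAY)
for r in (.030,.032,.034,.036,.038):
    a=np.radians(np.arange(-60,110,.5));ii=(N/2-r*np.cos(a)/s).astype(int);jj=(N/2-r*np.sin(a)/s).astype(int)
    pr=g[ii,jj].astype(int);t=np.degrees(a)
    mins=[(t[k],pr[k]) for k in range(3,len(t)-3) if pr[k]==pr[k-3:k+4].min() and pr[k]<150]
    print(r,mins)
E
```

```text
0.03 [(np.float64(-58.5), np.int64(149)), (np.float64(-58.00000000000001), np.int64(149)), (np.float64(-57.5), np.int64(149)), (np.float64(-57.00000000000001), np.int64(149)), (np.float64(-56.5), np.int64(149)), (np.float64(-56.0), np.int64(149)), (np.float64(-55.5), np.int64(149)), (np.float64(-30.5), np.int64(124)), (np.float64(-9.5), np.int64(121)), (np.float64(10.0), np.int64(116)), (np.float64(10.5), np.int64(116)), (np.float64(31.0), np.int64(115)), (np.float64(51.5), np.int64(101)), (np.float64(72.0), np.int64(113))]
0.032 [(np.float64(-58.5), np.int64(149)), (np.float64(-58.00000000000001), np.int64(149)), (np.float64(-29.999999999999996), np.int64(113)), (np.float64(-10.0), np.int64(124)), (np.float64(10.5), np.int64(113)), (np.float64(31.0), np.int64(121)), (np.float64(51.5), np.int64(99)), (np.float64(72.0), np.int64(108))]
0.034 [(np.float64(-28.0), np.int64(126)), (np.float64(-12.5), np.int64(130)), (np.float64(-7.499999999999999), np.int64(142)), (np.float64(8.0), np.int64(111)), (np.float64(13.5), np.int64(146)), (np.float64(28.0), np.int64(133)), (np.float64(34.0), np.int64(136)), (np.float64(51.5), np.int64(99))]
0.036 [(np.float64(-34.0), np.int64(105)), (np.float64(-33.5), np.int64(105)), (np.float64(-26.5), np.int64(94)), (np.float64(-13.5), np.int64(105)), (np.float64(-6.5), np.int64(95)), (np.float64(7.0), np.int64(133)), (np.float64(13.0), np.int64(112)), (np.float64(27.5), np.int64(130)), (np.float64(35.0), np.int64(125)), (np.float64(51.0), np.int64(117))]
0.038 [(np.float64(-34.0), np.int64(126)), (np.float64(-33.5), np.int64(126)), (np.float64(-26.5), np.int64(99)), (np.float64(-13.0), np.int64(106)), (np.float64(-6.5), np.int64(98)), (np.float64(10.5), np.int64(110))]
```

View pics/rect.png

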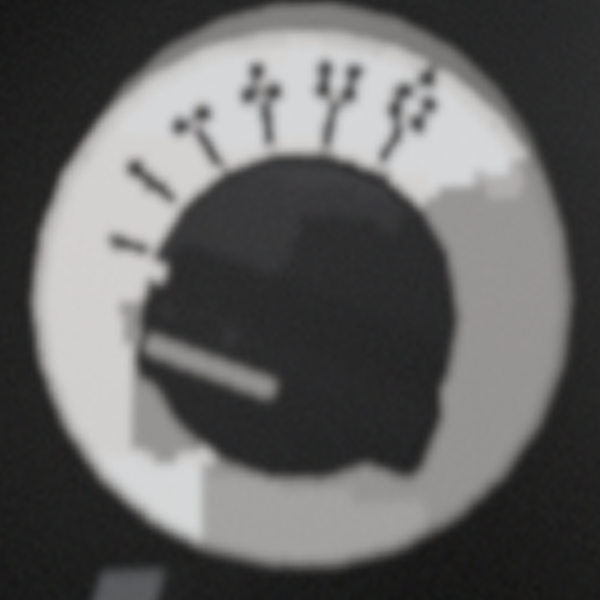

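```bash
python3 g.py .5672 .0003 .10 -20.3
python3 -m handwheel '[{"dx":-0.005,"dy":0.005,"dz":0,"ax":0,"ay":0,"az":-0.17},{"dx":-0.01,"dy":0.01,"dz":0.02,"ax":0,"ay":0,"az":-0.34},{"dx":-0.02,"dy":0.022,"dz":0.04,"ax":0,"ay":0,"az":-0.51},{"dx":-0.02,"dy":0.022,"dz":0.06,"ax":0,"ay":0,"az":-0.68},{"dx":-0.02,"dy":0.022,"dz":0.06,"ax":0,"ay":0,"az":-0.85}]' 130
python3 -m handwheel '[{"dx":0,"dy":0,"dz":0,"ax":0,"ay":0,"az":-0.17},{"dx":0,"dy":0,"dz":0,"ax":0,"ay":0,"az":-0.325},{"dx":0,"dy":0,"dz":0,"ax":0,"ay":0,"az":-0.325}]'
python3 g.py .5672 .0003 .038 -20.3
```

```text
dx -0.0206 dy 0.0222 dz 0.0620 ax -0.000 ay 0.000 az -1.172 ang -87.5->-20.3 t 45.5 tcp [ 0.5903 -0.0193  0.162 ] F [-0.2  0.3  1.5] w 0.491
time: 46.12
tool_pos: [0.5661, 0.0001, 0.1008]
tool_rot: [0.0, 0.944, -0.329, -0.001]
contact_force: [-0.2, -0.7, -0.4]
gripper_width: 0.492
time: 46.5
tool_pos: [0.5678, -0.0005, 0.103]
tool_rot: [-0.0, 0.984, -0.176, 0.001]
contact_force: [-0.4, -0.7, 0.1]
gripper_width: 0.493
dx -0.0010 dy -0.0005 dz 0.0650 ax -0.001 ay -0.002 az 0.001 ang -20.2->-20.3 t 46.5 tcp [ 5.678e-01 -5.000e-04  1.030e-01] F [-0.4 -0.7  0.1] w 0.493
```

```bash
python3 -m handwheel '[{"dx":-0.0005,"dy":-0.0005,"dz":0.035,"ax":0,"ay":0,"az":0},{"dx":-0.0005,"dy":-0.0005,"dz":0.062,"ax":0,"ay":0,"az":0},{"dx":-0.0005,"dy":-0.0005,"dz":0.064,"ax":0,"ay":0,"az":0},{"dx":-0.0005,"dy":-0.0005,"dz":0.064,"ax":0,"ay":0,"az":0}]' 130
python3 -m handwheel '[{"dx":0,"dy":0,"dz":0,"ax":0,"ay":0,"az":0},{"dx":0,"dy":0,"dz":0,"ax":0,"ay":0,"az":0},{"dx":0,"dy":0,"dz":0,"ax":0,"ay":0,"az":0},{"dx":0,"dy":0,"dz":0,"ax":0,"ay":0,"az":0}]' 255
python3 g.py .5672 .0003 .038 -119.3
```

```text
time: 47.0
tool_pos: [0.568, -0.0006, 0.0389]
tool_rot: [-0.0, 0.984, -0.176, 0.001]
contact_force: [0.9, -0.1, 0.5]
gripper_width: 0.492
time: 47.5
tool_pos: [0.5665, -0.0002, 0.0396]
tool_rot: [-0.0, 0.984, -0.176, -0.002]
contact_force: [-9.0, 2.5, 10.2]
gripper_width: 0.148
dx 0.0005 dy -0.0007 dz 0.0016 ax -0.003 ay 0.003 az -1.413 ang -20.2->60.7 t 47.5 tcp [ 5.665e-01 -2.000e-04  3.960e-02] F [-9.   2.5 10.2] w 0.148
```

```bash
python3 -m handwheel '[{"dx":0,"dy":0,"dz":0,"ax":0,"ay":0,"az":0.15},{"dx":0,"dy":0,"dz":0,"ax":0,"ay":0,"az":0.3},{"dx":0,"dy":0,"dz":0,"ax":0,"ay":0,"az":0.45},{"dx":0,"dy":0,"dz":0,"ax":0,"ay":0,"az":0.6},{"dx":0,"dy":0,"dz":0,"ax":0,"ay":0,"az":0.75}]'
python3 -m handwheel '[{"dx":0,"dy":0,"dz":0,"ax":0,"ay":0,"az":0.15},{"dx":0,"dy":0,"dz":0,"ax":0,"ay":0,"az":0.3},{"dx":0,"dy":0,"dz":0,"ax":0,"ay":0,"az":0.45},{"dx":0,"dy":0,"dz":0,"ax":0,"ay":0,"az":0.6},{"dx":0,"dy":0,"dz":0,"ax":0,"ay":0,"az":0.75}]'
python3 -m handwheel '[{"dx":0,"dy":0,"dz":0,"ax":0,"ay":0,"az":0.15},{"dx":0,"dy":0,"dz":0,"ax":0,"ay":0,"az":0.23},{"dx":0,"dy":0,"dz":0,"ax":0,"ay":0,"az":0.23}]'
python3 -c "
from h import *;st()"
```

```text
time: 48.12
tool_pos: [0.5659, 0.0003, 0.0396]
tool_rot: [0.0, 0.85, -0.526, -0.003]
contact_force: [-10.5, 5.0, 12.1]
gripper_width: 0.15
time: 48.75
tool_pos: [0.5658, 0.0011, 0.0395]
tool_rot: [-0.001, -0.599, 0.801, 0.003]
contact_force: [-9.8, 7.0, 12.4]
gripper_width: 0.149
time: 49.12
tool_pos: [0.5659, 0.0013, 0.0396]
tool_rot: [-0.001, -0.505, 0.863, 0.003]
contact_force: [-11.3, 7.9, 13.5]
gripper_width: 0.154
t 49.12 tcp [0.5659 0.0013 0.0396] ang -119.39 F [-11.3   7.9  13.5] w 0.154 q [-0.13  0.11  1.89  0.    1.14  1.95]
```

Release, lift, and check the dial and the lid.

```bash
python3 -m handwheel '[{"dx":0,"dy":0,"dz":0,"ax":0,"ay":0,"az":0},{"dx":0,"dy":0,"dz":0,"ax":0,"ay":0,"az":0},{"dx":0,"dy":0,"dz":0,"ax":0,"ay":0,"az":0}]' 130
python3 -m handwheel '[{"dx":0,"dy":0,"dz":-0.05,"ax":0,"ay":0,"az":0},{"dx":0,"dy":0,"dz":-0.1,"ax":0,"ay":0,"az":0},{"dx":0,"dy":-0.02,"dz":-0.14,"ax":0,"ay":0,"az":-0.15},{"dx":0,"dy":-0.04,"dz":-0.16,"ax":0,"ay":0,"az":-0.3},{"dx":0,"dy":-0.04,"dz":-0.16,"ax":0,"ay":0,"az":-0.45}]'
cat > dial.py <<'E'
from h import *
import sys
st();f=grab('wrist',sys.argv[1]);p=cloud(f);z=p[...,2]
m=(z>.05)&(z<.07)&(abs(p[...,0]-.567)<.05)&(abs(p[...,1])<.05)
r=cv2.minAreaRect((p[m][:,:2]*1000).astype('float32'));print(r)
m=((z>0.085)&(z<0.12)&(abs(p[...,1]-.145)<.05)&(abs(p[...,0]-.495)<.08))
print('handle',m.sum(),cv2.minAreaRect((p[m][:,:2]*1000).astype('float32')) if m.sum()>100 else '')
E
python3 dial.py w11
python3 -c "
from h import *;grab('top','top9')"
```

```text
time: 49.5
tool_pos: [0.5676, -0.0011, 0.0379]
tool_rot: [0.0, -0.505, 0.863, -0.0]
contact_force: [-0.2, 0.2, -0.2]
gripper_width: 0.49
time: 50.12
tool_pos: [0.6046, -0.0216, 0.201]
tool_rot: [0.002, -0.686, 0.727, -0.002]
contact_force: [-0.2, -1.3, 0.2]
gripper_width: 0.49
t 50.12 tcp [ 0.6046 -0.0216  0.201 ] ang -93.34 F [-0.2 -1.3  0.2] w 0.490 q [-0.16  0.02  1.7  -0.    1.42  1.47]
((567.386962890625, 0.03130912780761719), (14.14159870147705, 45.79633712768555), 60.56796646118164)
handle 1332 ((511.7048034667969, 142.72193908691406), (49.41318893432617, 13.990894317626953), 1.7388826608657837)
```

View pics/w11.png

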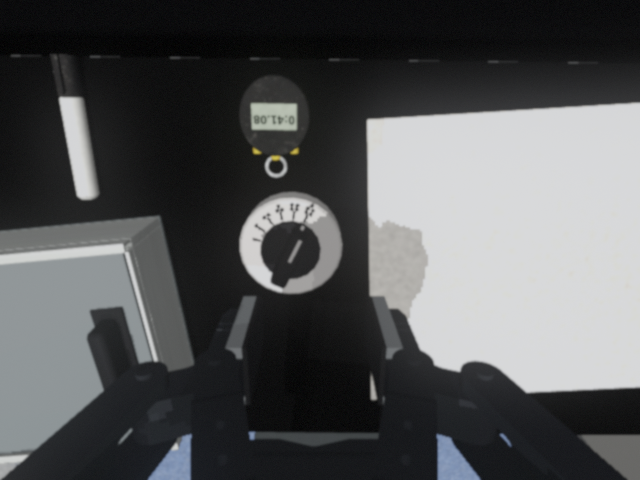

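View pics/top9.png

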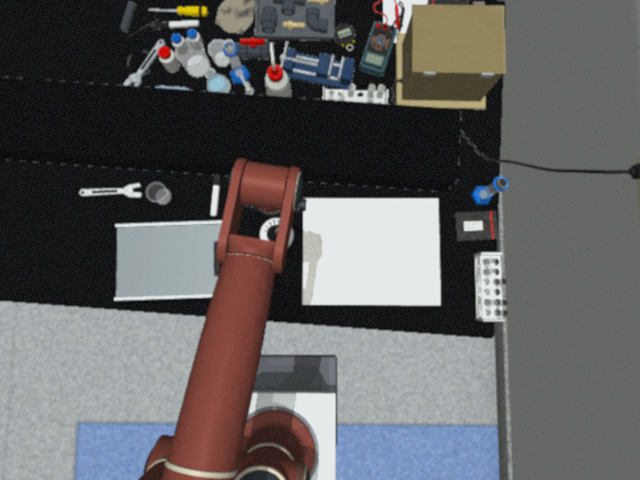

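The bar now points along -29.4°, and the 5-dot line is at about -29.3°. The pointer sits on it at (297,243). The handle is still at y = 0.143 (shut), and the notebook, stopwatch and beaker haven't moved. Handing in.

```bash
python3 -c "
from h import *;st();print(manip.job_done())"
```

```text
t 50.23 tcp [ 0.6027 -0.0209  0.1982] ang -93.61 F [ 0.   0.3 -0.7] w 0.490 q [-0.16  0.02  1.7  -0.    1.42  1.48]
the job is handed in; nothing more can be done
None
```

The job is handed in after about 50 s of robot time. I slid the lid fully open, packed all five pieces (tee, elbow, union, barb and offcut), slid the lid shut and turned the dial to the 5-dot line. No verdict was reported.

- **Pieces:** Before I shut the lid, all five lay flat in the case with the highest top at 54 mm, under the 63 mm rim. The offcut was knocked about 35 mm along the way, so I measured it again before gripping it.
- **Lid:** The gripper slid it 275 mm, until resistance rose to about 12 N at the stop. The camera measured 273.5 mm of handle travel, which agrees within its error. I inferred shut from the travel and the stop, not from a direct reading.
- **Dial:** The bar reads -29.4° against about -29.3° for the 5-dot line, so it should be well within tolerance.
- **Bystanders:** The notebook, stopwatch and beaker look unmoved in the last top view; I did not measure their positions.
- **Contacts:** The gripper brushed the case wall at about 16 N while releasing the union and the barb, under the 40 N limit. At the end it was clear of everything.

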